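# Load a batch of check weights and start its channel on the hung timer

### The arm

A 6-joint arm with a two-finger parallel gripper is mounted at the origin on the work surface; the furniture and walls round the work are solid. World frame = base frame: x ahead of the robot, y to its left, z up, the work surface at z = 0. Lengths are in m, angles in degrees, forces in N, time in s.
With the tool pointing down it reaches from about 0.35 to 0.875 m from the base axis. Payload 4.2 kg.
Tool frame: the origin (TCP) lies midway between the tips of the shut fingers; the grasp point (between the pads) lies r.grasp_offset behind it (r.grasp_offset is the distance from the TCP to the grasp point, in m); z points along the fingers, y is the direction in which the jaws open and shut (so a half turn about z gives the same grasp; the last joint's range is limited). The gripper opens to 87 mm and grips with 3 to 60 N. Pads are 19 mm wide; open, the fingers measure 117 mm over their backs; the gripper's body (75 mm by 190 mm) begins 51 mm behind the grasp point.
Start: joints at [78.243, 22.042, 0.453, 0, -68.411, -14.817], TCP at [0.28, 0.559, 0.223] pointing down, gripper open.
Joint ranges: [-179.83, 179.83], [-69.29, 118.12], [-61.27, 80.66], [-181.25, 117.63], [-171.15, -9.14], [-177.46, 177.46]. Speed limits (degrees/s): [159.86, 159.86, 180, 180, 180, 180].

### API

Orientations are given as a 3x3 rotation matrix whose columns are the frame's x, y, z axes.
In Python, from station import sense, optics, r gives the robot as it stands. The module is installed in compiled form; this text tells all that it offers.
- The arm moves only by the tool servo_tool, never from a script. Its argument "deltas" is a list of rows, each an object with "slide": the shift along the tool's x, y, z in units of 25 mm (1.0 is 25 mm), a list of three; "spin": the turn about the tool's z in units of 8 degrees (1.0 is 8 degrees). A call has 1 to 10 rows; each row shifts and turns the pose as measured when the row begins, along the tool's axes as they then stand; what a row does not reach is not made up. A row lasts 1/10 s, in which the tool goes at most 50 mm and 8.59 degrees, less where a joint would pass 70% of its speed; a pose out of reach is approached as far as the arm can. A call is refused whole if a number of a shift passes 1 or a number of a turn 1, either way. A call with a gripper value outside its range is refused whole. "gripper" is the closure in counts, from 0 (fully open) to 255 (shut), set as the call begins (left out, the last holds). The fingers move at their own pace and stop on an object; the grip force is fixed at half the most. Time passes only in rows, so rows that do not move let the fingers close. It gives the time, the measured TCP pose, the force and the opening at its end, in the units of the state.
- sense(): the state, without advancing time (a new reading comes with each control period).
- optics.capture(name): name is "side" or "top"; returns a dict with "frame" (400x640x3 uint8, red, green, blue), "camera_matrix" (3x3 intrinsics, pixels), "eye" and "rotation" of the camera in the world. Camera axes: x right, y down, z forward; pixel columns grow to the right and rows downward; lengths in m; the calibration is good to about 2 mm. A picture is of the moment at which its call begins. There is no depth.
- r.finish_job(): hands the job in, once; it reports no verdict.
The state is a dict: "time_s": time; "joints": joint angles; "joint_velocities": joint speeds; "effort": joint torques, N m; "tcp_pos": TCP position; "ee_rot": TCP orientation; "wrist_force": force on the tool from outside, world axes, zero at the start; "moment": the same for the moment, N m; "gripper_width": opening from 0.0 (shut) to 1.0 (fully open).
Only numpy, scipy, OpenCV 4.12 (cv2) and the standard library are available. Lean on these libraries where they do the work, as an engineer would, in place of code of your own. Each camera call takes 0.05 s, during which the arm holds its last target.

### The job

One of the two trays already holds a running batch of brass check weights: leave it alone, and stand all the weights that are on the bench upright in the other, empty tray. When all are in, start that tray's side of the two-channel timer: lift the timer off its keyhole screw, pull it clear of the post, stand it upright and square on the bench with its back against the middle of the steel stop, and there, braced by the stop, press its button fully home and let go - the left button for the left tray, the right button for the right tray, never the other one. Leave the weights in the tray and the timer standing at the stop.

Things in the scene. Friction and masses are not known exactly. Their poses are not given: they have to be found in the camera images.
- weight_1: a weight to load, standing on the bench at the start (or absent): flat brass check weight, a disc 40 mm in diameter and 20 mm high with a neck and a knob 18 mm in diameter between 26 and 38 mm height, 0.2 kg; origin at the centre of its underside, z along its axis; pick it by the knob from above
- weight_2: a weight to load, standing on the bench at the start (or absent): flat brass check weight, a disc 40 mm in diameter and 20 mm high with a neck and a knob 18 mm in diameter between 26 and 38 mm height, 0.2 kg; origin at the centre of its underside, z along its axis; pick it by the knob from above
- weight_3: a weight to load, standing on the bench at the start (or absent): flat brass check weight, a disc 40 mm in diameter and 20 mm high with a neck and a knob 18 mm in diameter between 26 and 38 mm height, 0.2 kg; origin at the centre of its underside, z along its axis; pick it by the knob from above
- weight_4: a weight to load, standing on the bench at the start (or absent): flat brass check weight, a disc 40 mm in diameter and 20 mm high with a neck and a knob 18 mm in diameter between 26 and 38 mm height, 0.2 kg; origin at the centre of its underside, z along its axis; pick it by the knob from above
- weight_5: a weight to load, standing on the bench at the start (or absent): flat brass check weight, a disc 40 mm in diameter and 20 mm high with a neck and a knob 18 mm in diameter between 26 and 38 mm height, 0.2 kg; origin at the centre of its underside, z along its axis; pick it by the knob from above
- old_weight_1: a weight of the running batch, standing in one of the trays: flat brass check weight, a disc 40 mm in diameter and 20 mm high with a neck and a knob 18 mm in diameter between 26 and 38 mm height, 0.2 kg; origin at the centre of its underside, z along its axis; pick it by the knob from above
- old_weight_2: a weight of the running batch, standing in one of the trays: flat brass check weight, a disc 40 mm in diameter and 20 mm high with a neck and a knob 18 mm in diameter between 26 and 38 mm height, 0.2 kg; origin at the centre of its underside, z along its axis; pick it by the knob from above
- tray_1: square open aluminium tray, fixed, 152 x 152 mm, walls 4 mm thick, 14 mm high with the rolled rim, floor 4 mm thick; it takes five weights, e.g. one in its middle and four 46 mm each way from there; origin at the centre of its underside, axes along its sides. One tray holds two weights of the running batch, the other is empty; side by side along y, the one at larger y is the left tray
- tray_2: square open aluminium tray, fixed, 152 x 152 mm, walls 4 mm thick, 14 mm high with the rolled rim, floor 4 mm thick; it takes five weights, e.g. one in its middle and four 46 mm each way from there; origin at the centre of its underside, axes along its sides. One tray holds two weights of the running batch, the other is empty; side by side along y, the one at larger y is the left tray
- timer: loose grey two-channel timer, an upright box 64 mm wide (its y), 34 deep (its x), 84 high, 0.24 to 0.4 kg; origin at the centre of its underside, z up; the front (display, two round buttons) is at x = -17 mm, the back at +17 mm. It hangs on the post's screw, underside about 10 mm above the bench; hold it from above across the 64 mm. Pressed while it stands free it slides or tips over
- timer_back (a point): bottom middle of the timer's back. The back has a keyhole on its midline: a slot 10 mm wide with its upper end 70 mm above the underside, opening downward into a 24 mm wide hole from 58 down to 34 mm; 14 mm deep. To take the timer off, lift it 21 mm so that the screw head meets the hole, then pull it 20 mm or more away from the post (to its -x)
- button_left (a joint): travel of the timer's left button: 0 out, 0.006 m fully in; springs back; fully in takes about 5 N, starts to move at 1.5 N
- button_left_top (a point): centre of the outer end of the left button (16 mm in diameter), at y = +18 mm, 66 mm above the timer's underside, 14 mm in front of the timer's front; pressed towards the timer's +x. Left is as the robot sees it (larger y)
- button_right (a joint): travel of the timer's right button: 0 out, 0.006 m fully in; springs back; fully in takes about 5 N, starts to move at 1.5 N
- button_right_top (a point): centre of the outer end of the right button (16 mm in diameter), at y = -18 mm, 66 mm above the timer's underside, 14 mm in front of the timer's front; pressed towards the timer's +x. Left is as the robot sees it (larger y)
- stop: fixed dark steel angle plate bolted to the bench: upright face 110 mm wide and 76 mm high looking to its own -x (towards the robot), foot behind it; origin at the bottom middle of that face. A wooden chest 200 mm high stands behind stop and post, from x = 0.565 m on (world)
- post: fixed plywood post, board 56 mm wide, 10 thick, 90 high, with a foot behind it; origin at the bottom middle of its face, which looks to its own -x. A screw sticks out of the face at 77 mm height: shank 6 mm in diameter, head 14 mm in diameter and 4 mm thick, its outer end 14 mm from the face. The timer hangs on it with its back 2 mm from the face
Things that resemble listed ones, but are neither listed nor needed, are in the scene too. What is shaped like the weight_2 but blue or pink is not meant.

How it is judged:
By the outcome, as a careful person would: the job done as asked, in the order asked, and still so for the second after the job is handed in, with the robot touching nothing.
Of weight_1, weight_2, weight_3, weight_4, weight_5 only 3 to 5 are there at a start; the rules pass over those that are not, and their reading is None.
At some moment in a run one of weight_1, weight_2, weight_3, weight_4, weight_5 may be knocked a few centimetres aside while the robot is not near it.
It also fails if it takes over 210 s, if anything falls off the work surface, if the arm or the gripper's body presses on something with over 40 N, if the wrist force passes 120 N, or if a joint passes its speed limit or range.

## Working session

There is one attempt and no reset: what is moved stays moved. The work goes in short steps, Python scripts to look and compute and a tool call to move; the robot and the scene stay as the last step left them, time stands still between calls to the robot, and variables do not carry over. Pictures are saved under pics/ and viewed, and the job is handed in when it is done.

Besides the shell and the picture viewer there is one more tool, called after "Emit:" by a JSON object that holds its "name" and its "arguments", one argument or row to a line. servo_tool: Moves the arm, as the interface text tells. Its arguments: {"type":"object","properties":{"deltas":{"type":"array"},"gripper":{"type":"number"}},"required":["deltas"]}

```bash
mkdir -p pics; python3 - <<'E'
from station import sense, optics, r
import cv2,json
s=sense();print(s, r.grasp_offset)
for n in("top","side"):
    c=optics.capture(n);cv2.imwrite(f"pics/{n}0.png",c["frame"][:,:,::-1]);print(n,c["camera_matrix"],c["eye"],c["rotation"])
E
```

```text
{'time_s': 0.0, 'joints': array([ 7.82435684e+01,  2.20897238e+01,  3.80352811e-01, -3.04285337e-02,
       -6.84109992e+01, -1.48156819e+01]), 'joint_velocities': array([-0.03435639, -0.00108509, -0.00384065,  0.01254508, -0.00271762,
       -0.12848644]), 'effort': array([-4.66843630e-04, -3.90668213e+01,  1.87403637e+01,  4.21969771e+00,
        1.08568827e-02, -1.97527311e-04]), 'tcp_pos': array([0.2792928 , 0.55845108, 0.22147072]), 'ee_rot': array([[ 8.94284428e-01, -4.47498078e-01, -9.11505120e-04],
       [-4.47499003e-01, -8.94282291e-01, -1.95612008e-03],
       [ 6.02170874e-05,  2.15722536e-03, -9.99997671e-01]]), 'wrist_force': array([ 0.1376375 ,  0.42478553, -0.54009846]), 'moment': array([-0.00725112,  0.0420865 , -0.01385175]), 'gripper_width': 0.9976879044639209} 0.0187
top [[474.36312426   0.         312.794544  ]
 [  0.         474.36312426 198.84279474]
 [  0.           0.           1.        ]] [0.18269882 0.0858949  1.22044362] [[-0.11705154 -0.96698168  0.22637438]
 [-0.99312196  0.11460698 -0.02395858]
 [-0.00277658 -0.22762176 -0.97374567]]
side [[446.45868512   0.         330.19869133]
 [  0.         446.45868512 205.26349781]
 [  0.           0.           1.        ]] [0.89136285 0.56531359 1.11121013] [[-0.7381523   0.56932868 -0.36193375]
 [ 0.6746223   0.61974753 -0.40099594]
 [-0.00399094 -0.54016465 -0.84154989]]
```

View pics/top0.png

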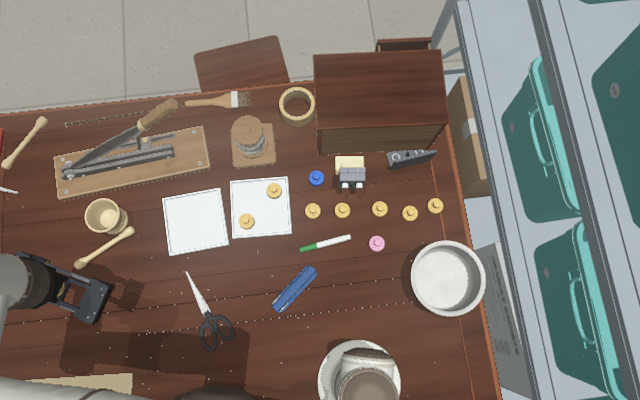

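View pics/side0.png

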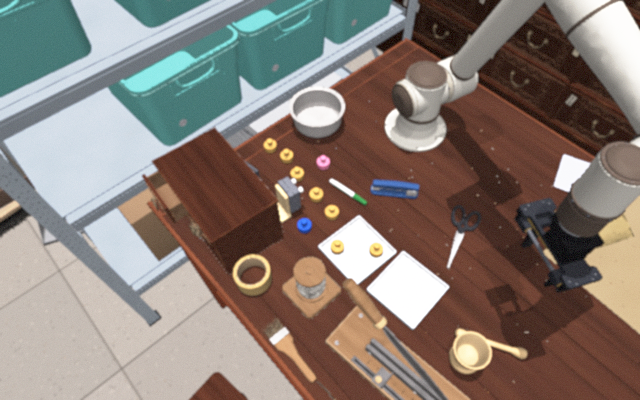

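The top picture shows five brass pieces on the bench, at about (313,211), (342,210), (380,209), (410,213) and (435,206). What could be mistaken for them: blue (316,178), pink (377,243), and the running batch at (274,190) and (247,221). The empty tray is at (196,221), at larger y, so it is the left tray and needs the left button. The timer is at (351,173) and the stop at (412,158). Next I check crops.

```bash
cat > h.py <<'E'
from station import sense, optics, r
import cv2, numpy as np
def cap(n): return optics.capture(n)
def px2w(c,uv,z):
    uv=np.atleast_2d(uv).astype(float)
    d=np.c_[uv,np.ones(len(uv))]@np.linalg.inv(c["camera_matrix"]).T@np.array(c["rotation"]).T
    e=np.array(c["eye"]); return e+d*((z-e[2])/d[:,2])[:,None]
def w2px(c,p):
    q=(np.atleast_2d(p)-np.array(c["eye"]))@np.array(c["rotation"]); q=q@np.array(c["camera_matrix"]).T
    return q[:,:2]/q[:,2:]
def crop(c,x0,y0,x1,y1,s,name):
    f=c["frame"][y0:y1,x0:x1,::-1]; cv2.imwrite(f"pics/{name}.png",cv2.resize(f,None,fx=s,fy=s,interpolation=cv2.INTER_CUBIC))
def blobs(c,lo=(12,90,120),hi=(28,255,255),amin=30,amax=400):
    h=cv2.cvtColor(c["frame"],cv2.COLOR_RGB2HSV); m=cv2.inRange(h,np.array(lo),np.array(hi))
    m=cv2.morphologyEx(m,cv2.MORPH_CLOSE,np.ones((3,3),np.uint8))
    n,l,st,ce=cv2.connectedComponentsWithStats(m)
    return [(ce[i],st[i]) for i in range(1,n) if amin<st[i,4]<amax]
E
python3 - <<'E'
from h import *
t=cap("top");s=cap("side")
crop(t,150,140,450,260,2.6,"c1");crop(s,220,120,460,330,2.6,"c2")
for n,c in(("top",t),("side",s)):
    for ce,st in blobs(c): print(n,ce.round(1),st,px2w(c,ce,0.018).round(4))
E
```

```text
top [219.8  99.9] [193  92  38  17 153] [[0.7686 0.2766 0.018 ]]
top [121.3 151.4] [104 147  34  10  91] [[0.6517 0.5486 0.018 ]]
top [273.8 190.5] [267 184  15  14 162] [[0.4964 0.155  0.018 ]]
top [435.3 205.3] [427 198  17  16 213] [[ 0.4077 -0.2572  0.018 ]]
top [379.6 208.5] [372 201  16  16 211] [[ 0.4165 -0.1124  0.018 ]]
top [312.4 210.4] [305 203  16  16 212] [[0.4317 0.0608 0.018 ]]
top [342.2 209.9] [334 202  17  17 211] [[ 0.4242 -0.0158  0.018 ]]
top [409.8 212.8] [402 205  17  17 210] [[ 0.3959 -0.1883  0.018 ]]
top [246.3 221.1] [240 214  14  15 165] [[0.4239 0.2332 0.018 ]]
side [269.7 144.7] [263 137  15  16 176] [[ 0.4084 -0.2555  0.018 ]]
side [286.1 155. ] [279 147  15  16 179] [[ 0.3966 -0.1876  0.018 ]]
side [296.8 172.4] [289 165  16  16 177] [[ 0.4157 -0.1126  0.018 ]]
side [168.3 195.6] [156 183  25  26 318] [[ 0.7507 -0.3044  0.018 ]]
side [315.8 193.7] [308 186  16  16 195] [[ 0.4251 -0.0146  0.018 ]]
side [331.4 211.3] [324 204  16  16 205] [[0.4328 0.062  0.018 ]]
side [336.8 246.6] [331 240  12  14 129] [[0.4987 0.1561 0.018 ]]
side [375.7 249.5] [370 243  12  14 134] [[0.4266 0.2346 0.018 ]]
side [402.  388.7] [387 375  35  25 354] [[0.6379 0.5263 0.018 ]]
side [384.3 393.8] [375 386  18  14  49] [[0.6758 0.5066 0.018 ]]
```

View pics/c1.png

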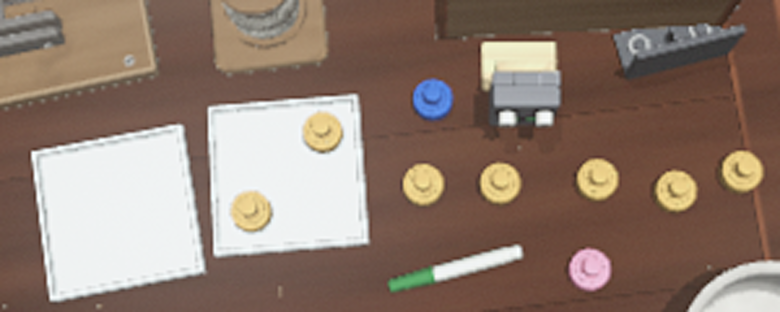

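View pics/c2.png

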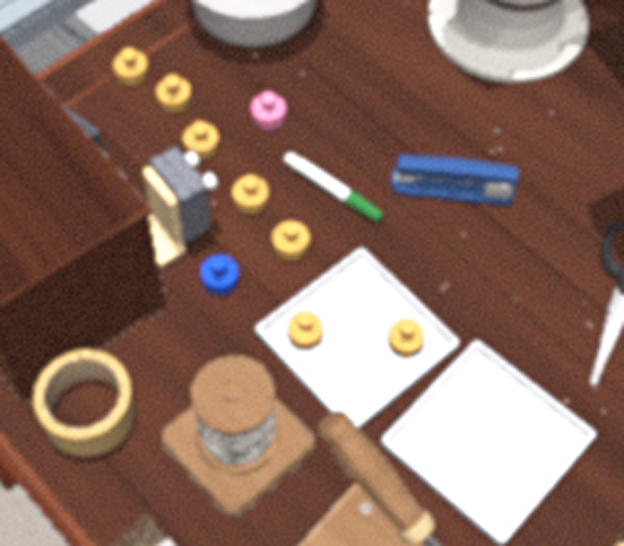

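```bash
python3 - <<'E'
from h import *
t=cap("top");s=cap("side")
crop(t,320,140,450,200,6,"c3");crop(s,230,150,330,240,6,"c4")
for n,c,z in(("top",t,.014),("side",s,.014)):
    h=cv2.cvtColor(c["frame"],cv2.COLOR_RGB2HSV); m=cv2.inRange(h,np.array((0,0,195)),np.array((180,45,255)))
    m=cv2.morphologyEx(m,cv2.MORPH_CLOSE,np.ones((7,7),np.uint8))
    cs,_=cv2.findContours(m,cv2.RETR_EXTERNAL,cv2.CHAIN_APPROX_NONE)
    for k in cs:
        if 1500<cv2.contourArea(k)<8000:
            w=px2w(c,k[:,0,:],z)[:,:2]; b=cv2.minAreaRect((w*1000).astype(np.float32)); print(n,b, cv2.boundingRect(k))
E
```

```text
top ((222.10879516601562, -256.5007019042969), (184.7902374267578, 183.78292846679688), 83.25541687011719) (411, 241, 74, 75)
top ((453.0927429199219, 278.3155517578125), (165.60179138183594, 331.5727233886719), 3.903736114501953) (162, 176, 130, 80)
side ((453.5014953613281, 278.2459716796875), (165.77276611328125, 334.73077392578125), 3.8564674854278564) (318, 215, 131, 114)
side ((-893.2147216796875, 270.80279541015625), (607.44580078125, 236.69781494140625), 54.45001220703125) (565, 0, 75, 106)
side ((504.5863952636719, -1193.4713134765625), (484.283935546875, 997.3505249023438), 89.90467834472656) (0, 0, 243, 121)
```

View pics/c3.png

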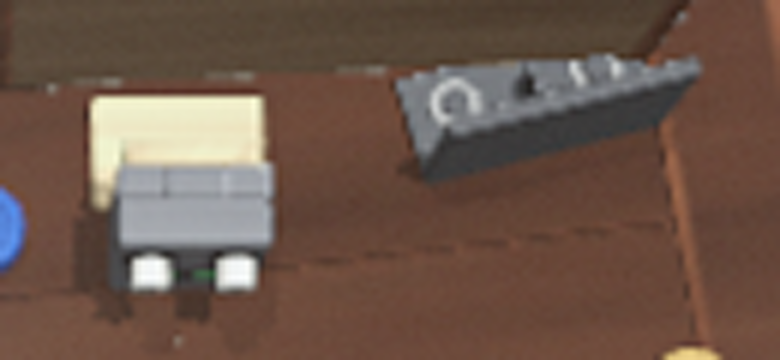

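View pics/c4.png

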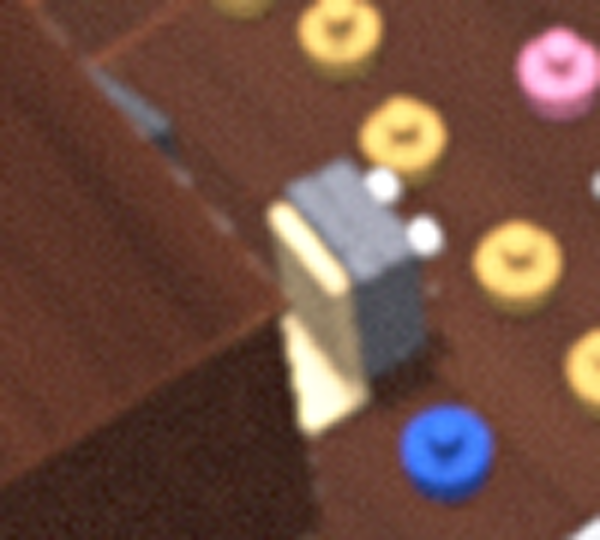

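```bash
python3 - <<'E'
from h import *
t=cap("top");s=cap("side")
f=lambda c,p,z,o:px2w(c,np.array(p)/6+o,z)
o=np.array([320,140])-.4
print("btn top",f(t,[(152,272),(237,272)],.076,o).round(4))
print("timer top: BL BR FL FR",f(t,[(118,165),(270,163),(118,243),(273,245)],.094,o).round(4))
print("stop bottom L,R z0",f(t,[(427,182),(664,125)],0,o).round(4))
print("stop top L R z76",f(t,[(447,135),(698,68)],.076,o).round(4))
o=np.array([230,150])-.4
print("side btn R,L",f(s,[(382,185),(424,235)],.076,o).round(4))
print("side top FL FR BR BL",f(s,[(420,255),(345,160),(287,190),(355,280)],.094,o).round(4))
# trays separated
for n,c in(("top",t),("side",s)):
    h=cv2.cvtColor(c["frame"],cv2.COLOR_RGB2HSV); m=cv2.inRange(h,np.array((0,0,170)),np.array((180,45,255)))
    m=cv2.morphologyEx(m,cv2.MORPH_OPEN,np.ones((3,3),np.uint8))
    cs,_=cv2.findContours(m,cv2.RETR_EXTERNAL,cv2.CHAIN_APPROX_NONE)
    for k in cs:
        if 1500<cv2.contourArea(k)<8000 and cv2.boundingRect(k)[1]>150:
            w=px2w(c,k[:,0,:],.014)[:,:2]; b=cv2.minAreaRect((w*1000).astype(np.float32)); print(n,b, cv2.boundingRect(k))
E
```

```text
btn top [[ 0.4747 -0.026   0.076 ]
 [ 0.4705 -0.0611  0.076 ]]
timer top: BL BR FL FR [[ 0.517  -0.0164  0.094 ]
 [ 0.5105 -0.0788  0.094 ]
 [ 0.4839 -0.0121  0.094 ]
 [ 0.4756 -0.0751  0.094 ]]
stop bottom L,R z0 [[ 0.5208 -0.1609  0.    ]
 [ 0.5346 -0.2705  0.    ]]
stop top L R z76 [[ 0.5191 -0.157   0.076 ]
 [ 0.5359 -0.2669  0.076 ]]
side btn R,L [[ 0.467  -0.0616  0.076 ]
 [ 0.471  -0.026   0.076 ]]
side top FL FR BR BL [[ 0.487  -0.0084  0.094 ]
 [ 0.4779 -0.0737  0.094 ]
 [ 0.5089 -0.0786  0.094 ]
 [ 0.5178 -0.018   0.094 ]]
top ((222.6087646484375, -256.67718505859375), (186.57122802734375, 186.37908935546875), 35.93058776855469) (411, 240, 75, 76)
top ((441.20587158203125, 366.3651123046875), (154.3594970703125, 154.00848388671875), 4.280185222625732) (162, 188, 67, 68)
top ((459.109130859375, 195.0242919921875), (153.8837432861328, 154.23606872558594), 87.9706039428711) (230, 176, 62, 62)
side ((442.84259033203125, 367.0516357421875), (157.93093872070312, 157.03836059570312), 4.2367048263549805) (367, 251, 82, 78)
side ((460.388671875, 195.73019409179688), (157.99832153320312, 158.08883666992188), 88.01896667480469) (318, 216, 79, 68)
side ((909.7730102539062, -240.004638671875), (160.91421508789062, 287.361328125), 6.455132484436035) (84, 208, 101, 83)
```

The left tray is empty: centre about (0.442, 0.367), yaw about 4.2°. The timer is at about (0.498, -0.046), yaw about -7°. The stop's face middle is at about (0.528, -0.214), yaw about 8°. First I square up the tool.

Emit:
{"name": "servo_tool", "arguments": {
  "deltas": [
    {"slide": [0,0,0],"spin": -0.83},
    {"slide": [0,0,0],"spin": -0.83},
    {"slide": [0,0,0],"spin": -0.83},
    {"slide": [0,0,0],"spin": -0.83},
    {"slide": [0,0,0],"spin": 0}
  ],
  "gripper": 120
}}

```text
time_s: 0.9
tcp_pos: [0.2794, 0.5587, 0.2222]
ee_rot: [[1.0, 0.017, -0.0], [0.017, -1.0, -0.001], [-0.0, 0.001, -1.0]]
wrist_force: [0.6, -0.4, -0.5]
gripper_width: 0.63
```

Emit:
{"name": "servo_tool", "arguments": {
  "deltas": [
    {"slide": [0.8,1,0],"spin": 0.1},
    {"slide": [0.8,1,0],"spin": 0},
    {"slide": [0.8,1,0],"spin": 0},
    {"slide": [0.8,1,0],"spin": 0},
    {"slide": [0.8,1,0],"spin": 0},
    {"slide": [0.8,1,0],"spin": 0},
    {"slide": [0.8,1,0],"spin": 0},
    {"slide": [0.5,1,0],"spin": 0},
    {"slide": [0,1,0],"spin": 0},
    {"slide": [0,1,0],"spin": 0}
  ]
}}

```text
time_s: 1.9
tcp_pos: [0.4355, 0.3021, 0.2215]
ee_rot: [[1.0, -0.021, 0.001], [-0.021, -1.0, 0.001], [0.001, -0.001, -1.0]]
wrist_force: [0.2, 0.1, -0.0]
gripper_width: 0.53
```

Emit:
{"name": "servo_tool", "arguments": {
  "deltas": [
    {"slide": [0,1,0.5],"spin": 0},
    {"slide": [0,1,0.5],"spin": 0},
    {"slide": [0,1,0.5],"spin": 0},
    {"slide": [0,1,0.5],"spin": 0},
    {"slide": [0,1,0.5],"spin": 0},
    {"slide": [0,1,0.5],"spin": 0},
    {"slide": [0,1,0],"spin": 0},
    {"slide": [0,1,0],"spin": 0},
    {"slide": [0,1,0],"spin": 0},
    {"slide": [0,0,0],"spin": 0}
  ]
}}

```text
time_s: 2.9
tcp_pos: [0.427, 0.0666, 0.145]
ee_rot: [[0.999, -0.053, 0.004], [-0.053, -0.999, 0.005], [0.004, -0.005, -1.0]]
wrist_force: [-0.0, 0.5, 0.0]
gripper_width: 0.53
```

```bash
cat >> h.py <<'E'
T0=np.array([.4418,.3668]);TY=np.radians(4.25)
def slot(i,j):
    c,s=np.cos(TY),np.sin(TY); return T0+np.array([c*i-s*j,s*i+c*j])*.046
def go(x,y,z,a=0):
    s=sense();R=np.array(s["ee_rot"]);d=R.T@(np.array([x,y,z])-s["tcp_pos"])
    cur=np.degrees(np.arctan2(R[1,0],R[0,0]))
    print("t",round(s["time_s"],2),"tcp",np.round(s["tcp_pos"],4),"yaw",round(cur,2),"units",np.round(d/.025,2),"spin",round((cur-a)/8,2))
def weights():
    out={}
    for n in("top","side"):
        c=cap(n); out[n]=[px2w(c,b[0],.018)[0][:2].round(4).tolist() for b in blobs(c)]
        out[n]=sorted([p for p in out[n] if .3<p[0]<.6 and -.35<p[1]<.45],key=lambda p:-p[1])
    print(out)
E
python3 -c "
from h import *
go(.4323,.0614,.024);weights()"
```

```text
t 2.9 tcp [0.427  0.0666 0.145 ] yaw -3.03 units [0.2  0.22 4.84] spin -0.38
{'top': [[0.5942, 0.2022], [0.4271, 0.0616], [0.4201, -0.0157], [0.4168, -0.1123], [0.3961, -0.1881], [0.4077, -0.2572]], 'side': [[0.4257, 0.2345], [0.4976, 0.1556], [0.4338, 0.0628], [0.4251, -0.0151], [0.4158, -0.1129], [0.3962, -0.188], [0.4085, -0.256]]}
```

Emit:
{"name": "servo_tool", "arguments": {
  "deltas": [
    {"slide": [0.2,0.22,0.8],"spin": -0.3},
    {"slide": [0,0,0.8],"spin": 0},
    {"slide": [0,0,0.8],"spin": 0},
    {"slide": [0,0,0.8],"spin": 0}
  ]
}}

```text
time_s: 3.4
tcp_pos: [0.439, 0.0685, 0.0672]
ee_rot: [[1.0, -0.006, 0.019], [-0.006, -1.0, 0.011], [0.019, -0.012, -1.0]]
wrist_force: [0.7, 0.6, -1.2]
gripper_width: 0.529
```

```bash
python3 -c "
from h import *
go(.4323,.0614,.024);s=cap('side');crop(s,250,130,410,250,5,'c5')"
```

```text
t 3.4 tcp [0.439  0.0685 0.0672] yaw -0.37 units [-0.3   0.3   1.72] spin -0.05
```

View pics/c5.png

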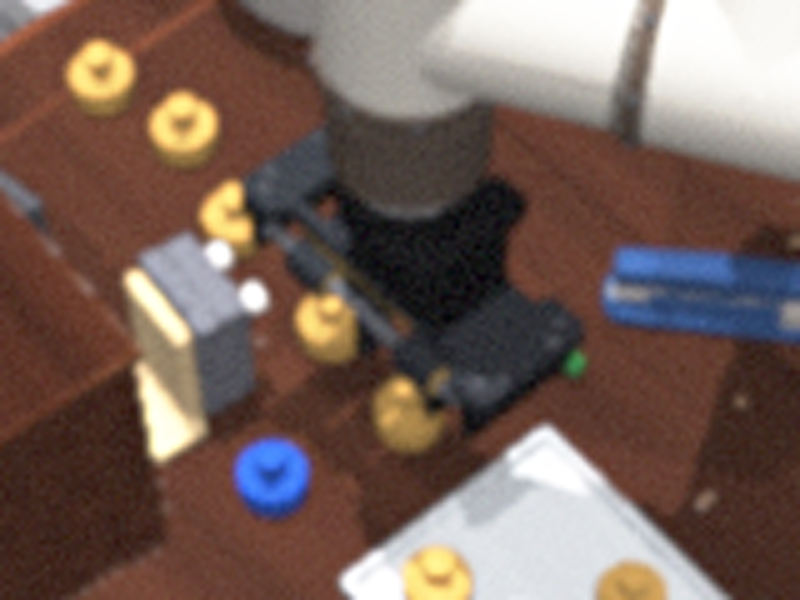

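Emit:
{"name": "servo_tool", "arguments": {
  "deltas": [
    {"slide": [-0.3,0.3,0.4],"spin": 0},
    {"slide": [0,0,0.4],"spin": 0},
    {"slide": [0,0,0.3],"spin": 0},
    {"slide": [0,0,0],"spin": 0}
  ]
}}

```text
time_s: 3.85
tcp_pos: [0.4318, 0.0637, 0.0358]
ee_rot: [[1.0, -0.005, 0.014], [-0.005, -1.0, 0.009], [0.014, -0.009, -1.0]]
wrist_force: [-0.5, -1.3, -0.0]
gripper_width: 0.533
```

```bash
python3 -c "
from h import *
go(.4323,.0614,.024);print(sense()['ee_rot'].round(3))"
```

```text
t 3.85 tcp [0.4318 0.0637 0.0358] yaw -0.27 units [0.01 0.1  0.47] spin -0.03
[[ 1.    -0.005  0.014]
 [-0.005 -1.     0.009]
 [ 0.014 -0.009 -1.   ]]
```

Emit:
{"name": "servo_tool", "arguments": {
  "deltas": [
    {"slide": [0,0.1,0.3],"spin": 0},
    {"slide": [0,0,0.17],"spin": 0},
    {"slide": [0,0,0],"spin": 0}
  ]
}}

```text
time_s: 4.15
tcp_pos: [0.4338, 0.0624, 0.0241]
ee_rot: [[1.0, -0.004, 0.017], [-0.004, -1.0, 0.01], [0.017, -0.01, -1.0]]
wrist_force: [-0.3, 0.8, -0.4]
gripper_width: 0.53
```

Emit:
{"name": "servo_tool", "arguments": {
  "deltas": [
    {"slide": [0,0,0],"spin": 0},
    {"slide": [0,0,0],"spin": 0},
    {"slide": [0,0,0],"spin": 0},
    {"slide": [0,0,0],"spin": 0},
    {"slide": [0,0,0],"spin": 0},
    {"slide": [0,0,0],"spin": 0},
    {"slide": [0,0,0],"spin": 0}
  ],
  "gripper": 255
}}

```text
time_s: 4.85
tcp_pos: [0.4344, 0.0625, 0.0248]
ee_rot: [[1.0, -0.004, 0.019], [-0.005, -1.0, 0.011], [0.019, -0.011, -1.0]]
wrist_force: [-0.2, 0.7, -1.3]
gripper_width: 0.192
```

Emit:
{"name": "servo_tool", "arguments": {
  "deltas": [
    {"slide": [0,0,-0.5],"spin": 0},
    {"slide": [0,0,-1],"spin": 0},
    {"slide": [0,0,-1],"spin": 0},
    {"slide": [0,0,-1],"spin": 0},
    {"slide": [0,0,-1],"spin": 0}
  ]
}}

```text
time_s: 5.35
tcp_pos: [0.4273, 0.0591, 0.1359]
ee_rot: [[1.0, -0.007, 0.004], [-0.007, -1.0, 0.005], [0.004, -0.005, -1.0]]
wrist_force: [0.2, -0.2, -1.6]
gripper_width: 0.195
```

```bash
python3 -c "
from h import *
for i,j in((1,1),(1,-1),(-1,1),(-1,-1)): print(i,j,slot(i,j).round(4))
go(*slot(1,1),.12);print(sense()['ee_rot'].round(3),sense()['gripper_width'],sense()['wrist_force'])"
```

```text
1 1 [0.4843 0.4161]
1 -1 [0.4911 0.3243]
-1 1 [0.3925 0.4093]
-1 -1 [0.3993 0.3175]
t 5.35 tcp [0.4273 0.0591 0.1359] yaw -0.38 units [  2.18 -14.29   0.71] spin -0.05
[[ 1.    -0.007  0.004]
 [-0.007 -1.     0.005]
 [ 0.004 -0.005 -1.   ]] 0.1954769176658943 [ 0.17658009 -0.23368731 -1.59606331]
```

Emit:
{"name": "servo_tool", "arguments": {
  "deltas": [
    {"slide": [0.2,-1,0],"spin": 0},
    {"slide": [0.2,-1,0],"spin": 0},
    {"slide": [0.2,-1,0],"spin": 0},
    {"slide": [0.2,-1,0],"spin": 0},
    {"slide": [0.2,-1,0],"spin": 0},
    {"slide": [0.2,-1,0],"spin": 0},
    {"slide": [0.2,-1,0],"spin": 0},
    {"slide": [0.2,-1,0],"spin": 0},
    {"slide": [0.2,-1,0],"spin": 0},
    {"slide": [0.2,-1,0],"spin": 0}
  ]
}}

```text
time_s: 6.35
tcp_pos: [0.4768, 0.3135, 0.1377]
ee_rot: [[1.0, -0.014, -0.0], [-0.014, -1.0, 0.004], [-0.0, -0.004, -1.0]]
wrist_force: [-0.1, -0.2, -0.9]
gripper_width: 0.193
```

Emit:
{"name": "servo_tool", "arguments": {
  "deltas": [
    {"slide": [0.1,-1,0],"spin": 0},
    {"slide": [0.1,-1,0],"spin": 0},
    {"slide": [0,-1,0],"spin": 0},
    {"slide": [0,-0.5,0],"spin": 0},
    {"slide": [0,0,0],"spin": 0}
  ]
}}

```text
time_s: 6.85
tcp_pos: [0.4809, 0.4051, 0.1329]
ee_rot: [[1.0, -0.013, -0.007], [-0.013, -1.0, -0.001], [-0.007, 0.001, -1.0]]
wrist_force: [0.6, -1.0, -2.3]
gripper_width: 0.192
```

```bash
python3 -c "
from h import *
go(*slot(1,1),.0285);print(sense()['ee_rot'].round(3),sense()['gripper_width'],sense()['wrist_force'])"
```

```text
t 6.85 tcp [0.4809 0.4051 0.1329] yaw -0.76 units [ 0.16 -0.44  4.18] spin -0.09
[[ 1.    -0.013 -0.007]
 [-0.013 -1.    -0.001]
 [-0.007  0.001 -1.   ]] 0.19210898102520432 [ 0.56666312 -0.95597521 -2.3281761 ]
```

Emit:
{"name": "servo_tool", "arguments": {
  "deltas": [
    {"slide": [0.16,-0.44,0.7],"spin": 0},
    {"slide": [0,0,0.8],"spin": 0},
    {"slide": [0,0,0.8],"spin": 0},
    {"slide": [0,0,0.7],"spin": 0},
    {"slide": [0,0,0],"spin": 0}
  ]
}}

```text
time_s: 7.35
tcp_pos: [0.4831, 0.4103, 0.0551]
ee_rot: [[1.0, -0.017, -0.011], [-0.017, -1.0, -0.005], [-0.011, 0.005, -1.0]]
wrist_force: [-0.1, -0.8, -2.0]
gripper_width: 0.188
```

```bash
python3 -c "
from h import *
go(*slot(1,1),.0285);print(sense()['ee_rot'].round(3))"
```

```text
t 7.35 tcp [0.4831 0.4103 0.0551] yaw -0.96 units [ 0.05 -0.24  1.06] spin -0.12
[[ 1.    -0.017 -0.011]
 [-0.017 -1.    -0.005]
 [-0.011  0.005 -1.   ]]
```

Emit:
{"name": "servo_tool", "arguments": {
  "deltas": [
    {"slide": [0.05,-0.24,0.4],"spin": 0},
    {"slide": [0,0,0.3],"spin": 0},
    {"slide": [0,0,0.2],"spin": 0},
    {"slide": [0,0,0.14],"spin": 0},
    {"slide": [0,0,0],"spin": 0}
  ]
}}

```text
time_s: 7.85
tcp_pos: [0.4855, 0.416, 0.0298]
ee_rot: [[1.0, -0.018, -0.009], [-0.018, -1.0, -0.003], [-0.009, 0.003, -1.0]]
wrist_force: [-0.4, 0.2, -2.1]
gripper_width: 0.193
```

Still carrying, and about 1 mm up. I'll ease it down and release.

Emit:
{"name": "servo_tool", "arguments": {
  "deltas": [
    {"slide": [0,0,0.06],"spin": 0},
    {"slide": [0,0,0.02],"spin": 0}
  ]
}}

```text
time_s: 8.05
tcp_pos: [0.4858, 0.4164, 0.0292]
ee_rot: [[1.0, -0.017, -0.008], [-0.017, -1.0, -0.002], [-0.008, 0.002, -1.0]]
wrist_force: [-0.3, -1.2, 0.4]
gripper_width: 0.194
```

Emit:
{"name": "servo_tool", "arguments": {
  "deltas": [
    {"slide": [0,0,0],"spin": 0},
    {"slide": [0,0,0],"spin": 0},
    {"slide": [0,0,0],"spin": 0},
    {"slide": [0,0,-0.4],"spin": 0},
    {"slide": [0,0,-1],"spin": 0},
    {"slide": [0,0,-1],"spin": 0},
    {"slide": [0,0,-1],"spin": 0},
    {"slide": [0,0.5,-1],"spin": 0},
    {"slide": [0,1,0],"spin": 0},
    {"slide": [0,1,0],"spin": 0}
  ],
  "gripper": 120
}}

```text
time_s: 9.05
tcp_pos: [0.4881, 0.3572, 0.1502]
ee_rot: [[1.0, -0.012, 0.002], [-0.012, -1.0, 0.006], [0.001, -0.006, -1.0]]
wrist_force: [0.9, -0.3, -0.1]
gripper_width: 0.535
```

Emit:
{"name": "servo_tool", "arguments": {
  "deltas": [
    {"slide": [0,1,0],"spin": 0},
    {"slide": [0,1,0],"spin": 0},
    {"slide": [0,1,0],"spin": 0},
    {"slide": [-0.3,1,0],"spin": 0},
    {"slide": [-0.3,1,0],"spin": 0},
    {"slide": [-0.3,1,0],"spin": 0},
    {"slide": [-0.3,1,0],"spin": 0},
    {"slide": [-0.3,1,0],"spin": 0},
    {"slide": [-0.3,1,0],"spin": 0},
    {"slide": [-0.3,1,0],"spin": 0}
  ]
}}

```text
time_s: 10.05
tcp_pos: [0.4341, 0.1, 0.1585]
ee_rot: [[1.0, -0.009, 0.018], [-0.009, -1.0, 0.017], [0.018, -0.017, -1.0]]
wrist_force: [0.9, -0.1, -0.4]
gripper_width: 0.526
```

```bash
python3 -c "
from h import *
weights();go(.4249,-.0150,.05);print(sense()['ee_rot'].round(3))"
```

```text
{'top': [[0.4826, 0.4156], [0.5882, 0.2225], [0.4243, -0.0157], [0.4168, -0.1124], [0.3961, -0.1881], [0.4079, -0.2572]], 'side': [[0.4847, 0.4161], [0.4257, 0.2344], [0.4976, 0.1558], [0.425, -0.0152], [0.4157, -0.1127], [0.3965, -0.1875], [0.4086, -0.2563]]}
t 10.15 tcp [0.433  0.0987 0.1583] yaw -0.71 units [-0.34  4.62  4.25] spin -0.09
[[ 1.    -0.012  0.017]
 [-0.012 -1.     0.017]
 [ 0.017 -0.017 -1.   ]]
```

Emit:
{"name": "servo_tool", "arguments": {
  "deltas": [
    {"slide": [-0.1,1,0.2],"spin": 0},
    {"slide": [-0.1,1,0.3],"spin": 0},
    {"slide": [-0.1,1,0.5],"spin": 0},
    {"slide": [0,1,0.6],"spin": 0},
    {"slide": [0,0.5,0.7],"spin": 0},
    {"slide": [0,0,0.7],"spin": 0},
    {"slide": [0,0,0.6],"spin": 0},
    {"slide": [0,0,0],"spin": 0}
  ]
}}

```text
time_s: 10.95
tcp_pos: [0.4348, -0.0119, 0.071]
ee_rot: [[0.999, -0.008, 0.037], [-0.009, -1.0, 0.023], [0.037, -0.023, -0.999]]
wrist_force: [-0.0, -0.7, -0.2]
gripper_width: 0.53
```

```bash
python3 -c "
from h import *
go(.4252,-.0153,.024);print(sense()['ee_rot'].round(3))"
```

```text
t 10.95 tcp [ 0.4348 -0.0119  0.071 ] yaw -0.52 units [-0.45  0.18  1.86] spin -0.07
[[ 0.999 -0.008  0.037]
 [-0.009 -1.     0.023]
 [ 0.037 -0.023 -0.999]]
```

Emit:
{"name": "servo_tool", "arguments": {
  "deltas": [
    {"slide": [-0.4,0.18,0.4],"spin": 0},
    {"slide": [0,0,0.4],"spin": 0},
    {"slide": [0,0,0.4],"spin": 0},
    {"slide": [0,0,0.3],"spin": 0},
    {"slide": [0,0,0],"spin": 0}
  ]
}}

```text
time_s: 11.45
tcp_pos: [0.432, -0.0127, 0.0347]
ee_rot: [[0.999, -0.004, 0.047], [-0.005, -1.0, 0.025], [0.047, -0.025, -0.999]]
wrist_force: [-0.6, -1.2, 0.2]
gripper_width: 0.529
```

```bash
python3 -c "
from h import *
go(.4252,-.0153,.024);print(sense()['ee_rot'].round(3))"
```

```text
t 11.45 tcp [ 0.432  -0.0127  0.0347] yaw -0.3 units [-0.29  0.12  0.41] spin -0.04
[[ 0.999 -0.004  0.047]
 [-0.005 -1.     0.025]
 [ 0.047 -0.025 -0.999]]
```

Emit:
{"name": "servo_tool", "arguments": {
  "deltas": [
    {"slide": [-0.29,0.12,0.2],"spin": 0},
    {"slide": [0,0,0.17],"spin": 0}
  ]
}}

```text
time_s: 11.65
tcp_pos: [0.4257, -0.0152, 0.0249]
ee_rot: [[0.999, -0.004, 0.048], [-0.005, -1.0, 0.026], [0.048, -0.026, -0.999]]
wrist_force: [-0.3, -0.6, 0.2]
gripper_width: 0.529
```

```bash
python3 -c "
from h import *
go(.4252,-.0153,.024);print(sense()['ee_rot'].round(3))"
```

```text
t 11.65 tcp [ 0.4257 -0.0152  0.0249] yaw -0.28 units [-0.02  0.01  0.04] spin -0.04
[[ 0.999 -0.004  0.048]
 [-0.005 -1.     0.026]
 [ 0.048 -0.026 -0.999]]
```

Emit:
{"name": "servo_tool", "arguments": {
  "deltas": [
    {"slide": [0,0,0],"spin": 0},
    {"slide": [0,0,0],"spin": 0},
    {"slide": [0,0,0],"spin": 0},
    {"slide": [0,0,0],"spin": 0},
    {"slide": [0,0,-0.2],"spin": 0},
    {"slide": [0,0,-0.8],"spin": 0}
  ],
  "gripper": 255
}}

```text
time_s: 12.25
tcp_pos: [0.4224, -0.0165, 0.0486]
ee_rot: [[0.999, -0.005, 0.042], [-0.006, -1.0, 0.024], [0.042, -0.024, -0.999]]
wrist_force: [0.3, 0.3, -1.5]
gripper_width: 0.193
```

Emit:
{"name": "servo_tool", "arguments": {
  "deltas": [
    {"slide": [0,0,-1],"spin": 0},
    {"slide": [0,0,-1],"spin": 0},
    {"slide": [0,0,-1],"spin": 0},
    {"slide": [0,0,-1],"spin": 0}
  ]
}}

```text
time_s: 12.65
tcp_pos: [0.4148, -0.0198, 0.1511]
ee_rot: [[0.999, -0.006, 0.035], [-0.007, -1.0, 0.022], [0.035, -0.023, -0.999]]
wrist_force: [0.5, 0.4, -1.9]
gripper_width: 0.193
```

```bash
python3 -c "
from h import *
go(*slot(1,-1),.12)"
```

```text
t 12.65 tcp [ 0.4148 -0.0198  0.1511] yaw -0.38 units [  2.91 -13.75   1.66] spin -0.05
```

Emit:
{"name": "servo_tool", "arguments": {
  "deltas": [
    {"slide": [0.3,-1,0],"spin": 0},
    {"slide": [0.3,-1,0],"spin": 0},
    {"slide": [0.3,-1,0],"spin": 0},
    {"slide": [0.3,-1,0],"spin": 0},
    {"slide": [0.3,-1,0],"spin": 0},
    {"slide": [0.3,-1,0],"spin": 0},
    {"slide": [0.3,-1,0],"spin": 0},
    {"slide": [0.3,-1,0],"spin": 0},
    {"slide": [0.3,-1,0],"spin": 0},
    {"slide": [0.2,-1,0],"spin": 0}
  ]
}}

```text
time_s: 13.65
tcp_pos: [0.4872, 0.2345, 0.1657]
ee_rot: [[0.999, -0.014, 0.037], [-0.015, -1.0, 0.025], [0.037, -0.025, -0.999]]
wrist_force: [0.2, -0.6, -1.5]
gripper_width: 0.199
```

Emit:
{"name": "servo_tool", "arguments": {
  "deltas": [
    {"slide": [0,-1,0],"spin": 0},
    {"slide": [0,-1,0],"spin": 0},
    {"slide": [0,-0.6,0],"spin": 0},
    {"slide": [0,-0.2,0],"spin": 0}
  ]
}}

```text
time_s: 14.05
tcp_pos: [0.4867, 0.3081, 0.1664]
ee_rot: [[0.999, -0.013, 0.034], [-0.014, -1.0, 0.023], [0.033, -0.024, -0.999]]
wrist_force: [-1.2, -0.2, -2.1]
gripper_width: 0.197
```

```bash
python3 -c "
from h import *
go(*slot(1,-1),.0285);print(sense()['ee_rot'].round(3))"
```

```text
t 14.05 tcp [0.4867 0.3081 0.1664] yaw -0.8 units [-0.02 -0.52  5.53] spin -0.1
[[ 0.999 -0.013  0.034]
 [-0.014 -1.     0.023]
 [ 0.033 -0.024 -0.999]]
```

Emit:
{"name": "servo_tool", "arguments": {
  "deltas": [
    {"slide": [0,-0.52,0.8],"spin": 0},
    {"slide": [0,0,1],"spin": 0},
    {"slide": [0,0,1],"spin": 0},
    {"slide": [0,0,1],"spin": 0},
    {"slide": [0,0,0.6],"spin": 0},
    {"slide": [0,0,0.2],"spin": 0}
  ]
}}

```text
time_s: 14.65
tcp_pos: [0.4905, 0.3212, 0.05]
ee_rot: [[0.999, -0.016, 0.034], [-0.016, -1.0, 0.023], [0.033, -0.024, -0.999]]
wrist_force: [0.0, 0.8, -1.6]
gripper_width: 0.193
```

```bash
python3 -c "
from h import *
go(*slot(1,-1),.029);print(sense()['ee_rot'].round(3))"
```

```text
t 14.65 tcp [0.4905 0.3212 0.05  ] yaw -0.94 units [-0.01 -0.1   0.84] spin -0.12
[[ 0.999 -0.016  0.034]
 [-0.016 -1.     0.023]
 [ 0.033 -0.024 -0.999]]
```

Emit:
{"name": "servo_tool", "arguments": {
  "deltas": [
    {"slide": [-0.01,-0.1,0.4],"spin": 0},
    {"slide": [0,0,0.3],"spin": 0},
    {"slide": [0,0,0.12],"spin": 0},
    {"slide": [0,0,0.04],"spin": 0}
  ]
}}

```text
time_s: 15.05
tcp_pos: [0.4918, 0.3242, 0.0306]
ee_rot: [[0.999, -0.016, 0.035], [-0.016, -1.0, 0.024], [0.035, -0.024, -0.999]]
wrist_force: [-2.7, -1.3, 5.6]
gripper_width: 0.19
```

Emit:
{"name": "servo_tool", "arguments": {
  "deltas": [
    {"slide": [0,0,0],"spin": 0},
    {"slide": [0,0,0],"spin": 0},
    {"slide": [0,0,0],"spin": 0},
    {"slide": [0,0,-0.4],"spin": 0},
    {"slide": [0,0,-1],"spin": 0},
    {"slide": [0,0,-1],"spin": 0},
    {"slide": [0,0,-1],"spin": 0},
    {"slide": [0,0.5,-1],"spin": 0},
    {"slide": [0,1,-0.3],"spin": 0},
    {"slide": [0,1,0],"spin": 0}
  ],
  "gripper": 120
}}

```text
time_s: 16.05
tcp_pos: [0.4898, 0.2619, 0.1583]
ee_rot: [[0.999, -0.009, 0.046], [-0.011, -0.999, 0.032], [0.046, -0.033, -0.998]]
wrist_force: [-0.3, -0.1, -0.8]
gripper_width: 0.533
```

Emit:
{"name": "servo_tool", "arguments": {
  "deltas": [
    {"slide": [-0.3,1,0],"spin": 0},
    {"slide": [-0.3,1,0],"spin": 0},
    {"slide": [-0.3,1,0],"spin": 0},
    {"slide": [-0.3,1,0],"spin": 0},
    {"slide": [-0.3,1,0],"spin": 0},
    {"slide": [-0.3,1,0],"spin": 0},
    {"slide": [-0.3,1,0],"spin": 0},
    {"slide": [-0.3,1,0],"spin": 0},
    {"slide": [-0.3,1,0],"spin": 0},
    {"slide": [-0.3,1,0],"spin": 0}
  ]
}}

```text
time_s: 17.05
tcp_pos: [0.4127, 0.0047, 0.1551]
ee_rot: [[0.998, -0.006, 0.064], [-0.008, -0.999, 0.042], [0.064, -0.043, -0.997]]
wrist_force: [0.3, -0.7, 0.4]
gripper_width: 0.526
```

```bash
python3 -c "
from h import *
weights();go(.4163,-.1126,.06);print(sense()['ee_rot'].round(3))"
```

```text
{'top': [[0.4827, 0.4155], [0.49, 0.3237], [0.5876, 0.2419], [0.5069, 0.1597], [0.4062, -0.1107], [0.3961, -0.1881], [0.4078, -0.2572]], 'side': [[0.4849, 0.416], [0.4919, 0.325], [0.4257, 0.234], [0.4987, 0.1564], [0.416, -0.1127], [0.3965, -0.1876], [0.4085, -0.2558]]}
t 17.15 tcp [0.4115 0.0036 0.1547] yaw -0.68 units [0.01 4.8  3.6 ] spin -0.09
[[ 0.998 -0.009  0.063]
 [-0.012 -0.999  0.042]
 [ 0.062 -0.042 -0.997]]
```

Emit:
{"name": "servo_tool", "arguments": {
  "deltas": [
    {"slide": [0,0,-1],"spin": 0},
    {"slide": [0,0,-1],"spin": 0},
    {"slide": [0,0,-1],"spin": 0},
    {"slide": [0,0,-1],"spin": 0}
  ]
}}

```text
time_s: 17.55
tcp_pos: [0.4036, -0.0014, 0.2574]
ee_rot: [[0.998, -0.011, 0.06], [-0.014, -0.999, 0.04], [0.059, -0.041, -0.997]]
wrist_force: [0.4, 0.6, 0.6]
gripper_width: 0.53
```

Emit:
{"name": "servo_tool", "arguments": {
  "deltas": [
    {"slide": [0,0,0],"spin": 0},
    {"slide": [0,0,0],"spin": 0}
  ]
}}

```text
time_s: 17.75
tcp_pos: [0.4059, -0.0004, 0.2625]
ee_rot: [[0.997, -0.01, 0.07], [-0.013, -0.999, 0.044], [0.07, -0.044, -0.997]]
wrist_force: [0.2, -0.6, 0.3]
gripper_width: 0.529
```

Emit:
{"name": "servo_tool", "arguments": {
  "deltas": [
    {"slide": [0,1,1],"spin": 0},
    {"slide": [0,1,1],"spin": 0},
    {"slide": [0,1,1],"spin": 0},
    {"slide": [0,1,1],"spin": 0}
  ]
}}

```text
time_s: 18.15
tcp_pos: [0.416, -0.0951, 0.1585]
ee_rot: [[0.997, -0.001, 0.082], [-0.004, -0.999, 0.047], [0.082, -0.047, -0.996]]
wrist_force: [1.0, 0.6, 0.5]
gripper_width: 0.531
```

Emit:
{"name": "servo_tool", "arguments": {
  "deltas": [
    {"slide": [0,0,0],"spin": 0},
    {"slide": [0,0,0],"spin": 0}
  ]
}}

```text
time_s: 18.35
tcp_pos: [0.4129, -0.0969, 0.154]
ee_rot: [[0.997, -0.006, 0.072], [-0.009, -0.999, 0.046], [0.071, -0.046, -0.996]]
wrist_force: [0.8, 0.2, 0.6]
gripper_width: 0.528
```

Emit:
{"name": "servo_tool", "arguments": {
  "deltas": [
    {"slide": [0,0,0],"spin": 0},
    {"slide": [0,0,0],"spin": 0},
    {"slide": [0,0,0],"spin": 0},
    {"slide": [0,0,0],"spin": 0},
    {"slide": [0,0,0],"spin": 0},
    {"slide": [0,0,0],"spin": 0}
  ]
}}

```text
time_s: 18.95
tcp_pos: [0.4152, -0.0942, 0.1575]
ee_rot: [[0.997, -0.0, 0.079], [-0.004, -0.999, 0.047], [0.079, -0.047, -0.996]]
wrist_force: [-0.4, -0.2, 0.7]
gripper_width: 0.529
```

```bash
python3 -c "
from h import *
s=sense();print(s['joints'].round(2),s['joint_velocities'].round(2),s['effort'].round(2),s['ee_rot'].round(3))"
```

```text
[  7.65   4.25 -32.97  -2.76 -47.97  84.  ] [ 0.26 -0.31  0.14 -0.09 -0.11 -0.01] [  0.   -20.2   16.2    3.47   0.26   0.  ] [[ 0.997 -0.     0.079]
 [-0.004 -0.999  0.047]
 [ 0.079 -0.047 -0.996]]
```

Emit:
{"name": "servo_tool", "arguments": {
  "deltas": [
    {"slide": [0,0,0],"spin": 0},
    {"slide": [0,0,0],"spin": 0},
    {"slide": [0,0,0],"spin": 0},
    {"slide": [0,0,0],"spin": 0},
    {"slide": [0,0,0],"spin": 0},
    {"slide": [0,0,0],"spin": 0}
  ]
}}

```text
time_s: 19.55
tcp_pos: [0.4152, -0.0942, 0.1576]
ee_rot: [[0.997, -0.0, 0.079], [-0.004, -0.999, 0.047], [0.079, -0.047, -0.996]]
wrist_force: [0.3, 0.2, 0.4]
gripper_width: 0.527
```

```bash
python3 -c "
from h import *
s=sense();print(s['joints'].round(2),s['joint_velocities'].round(2),s['ee_rot'].round(3))
cap('top');s=sense();print(s['joints'].round(2),s['joint_velocities'].round(2),s['tcp_pos'])
cap('top');s=sense();print(s['joints'].round(2),s['joint_velocities'].round(2),s['tcp_pos'])"
```

```text
[  7.65   4.23 -32.97  -2.76 -47.97  84.  ] [-0.03  0.12  0.03  0.04  0.05  0.01] [[ 0.997 -0.     0.079]
 [-0.004 -0.999  0.047]
 [ 0.079 -0.047 -0.996]]
[  7.65   4.23 -32.97  -2.77 -47.97  84.  ] [ 0.07 -0.06  0.04  0.02  0.12  0.04] [ 0.4151544  -0.09420349  0.15759174]
[  7.65   4.23 -32.97  -2.77 -47.97  84.  ] [ 0.02  0.05 -0.02  0.09  0.02 -0.  ] [ 0.41520916 -0.09420984  0.15763525]
```

Emit:
{"name": "servo_tool", "arguments": {
  "deltas": [
    {"slide": [0,0,-1],"spin": 0},
    {"slide": [0,0,-1],"spin": 0},
    {"slide": [0,0,0],"spin": 0},
    {"slide": [0,0,0],"spin": 0},
    {"slide": [0,0,0],"spin": 0},
    {"slide": [0,0,0],"spin": 0}
  ]
}}

```text
time_s: 20.25
tcp_pos: [0.4097, -0.0966, 0.2068]
ee_rot: [[0.997, -0.001, 0.074], [-0.004, -0.999, 0.047], [0.074, -0.047, -0.996]]
wrist_force: [-0.3, -0.3, 0.9]
gripper_width: 0.527
```

Emit:
{"name": "servo_tool", "arguments": {
  "deltas": [
    {"slide": [0,0,0.4],"spin": 0},
    {"slide": [0,0,0.4],"spin": 0},
    {"slide": [0,0,0.4],"spin": 0},
    {"slide": [0,0,0.4],"spin": 0},
    {"slide": [0,0,0.4],"spin": 0},
    {"slide": [0,0,0],"spin": 0},
    {"slide": [0,0,0],"spin": 0},
    {"slide": [0,0,0],"spin": 0},
    {"slide": [0,0,0],"spin": 0}
  ]
}}

```text
time_s: 21.15
tcp_pos: [0.4109, -0.0941, 0.1483]
ee_rot: [[0.998, -0.002, 0.064], [-0.005, -0.999, 0.046], [0.064, -0.046, -0.997]]
wrist_force: [-0.9, -0.0, -0.2]
gripper_width: 0.535
```

Emit:
{"name": "servo_tool", "arguments": {
  "deltas": [
    {"slide": [-1,0,0],"spin": 0},
    {"slide": [-1,0,0],"spin": 0},
    {"slide": [0,0,0],"spin": 0},
    {"slide": [0,0,0],"spin": 0},
    {"slide": [0,0,0],"spin": 0}
  ]
}}

```text
time_s: 21.65
tcp_pos: [0.3623, -0.0938, 0.147]
ee_rot: [[0.998, -0.001, 0.071], [-0.004, -0.999, 0.046], [0.07, -0.046, -0.996]]
wrist_force: [-0.5, -0.8, 0.1]
gripper_width: 0.528
```

Emit:
{"name": "servo_tool", "arguments": {
  "deltas": [
    {"slide": [1,0,0],"spin": 0},
    {"slide": [1,0,0],"spin": 0},
    {"slide": [0,0,0],"spin": 0},
    {"slide": [0,0,0],"spin": 0},
    {"slide": [0,0,0],"spin": 0}
  ]
}}

```text
time_s: 22.15
tcp_pos: [0.4166, -0.0941, 0.1512]
ee_rot: [[0.997, -0.001, 0.073], [-0.004, -0.999, 0.046], [0.073, -0.046, -0.996]]
wrist_force: [-0.5, -0.3, -0.7]
gripper_width: 0.534
```

Emit:
{"name": "servo_tool", "arguments": {
  "deltas": [
    {"slide": [0,0,-1],"spin": 0},
    {"slide": [0,0,-1],"spin": 0},
    {"slide": [0,0,0],"spin": 0},
    {"slide": [0,0,0],"spin": 0},
    {"slide": [0,0,0.4],"spin": 0},
    {"slide": [0,0,0.4],"spin": 0},
    {"slide": [0,0,0.4],"spin": 0},
    {"slide": [0,0,0.4],"spin": 0},
    {"slide": [0,0,0],"spin": 0},
    {"slide": [0,0,0],"spin": 0}
  ]
}}

```text
time_s: 23.15
tcp_pos: [0.4079, -0.0945, 0.1525]
ee_rot: [[0.998, -0.003, 0.057], [-0.005, -0.999, 0.046], [0.056, -0.046, -0.997]]
wrist_force: [-0.1, -0.5, 0.7]
gripper_width: 0.527
```

Emit:
{"name": "servo_tool", "arguments": {
  "deltas": [
    {"slide": [0,-1,0],"spin": 0},
    {"slide": [0,-1,0],"spin": 0},
    {"slide": [0,0,0],"spin": 0},
    {"slide": [0,0,0],"spin": 0},
    {"slide": [0,0,0],"spin": 0}
  ]
}}

```text
time_s: 23.65
tcp_pos: [0.408, -0.0438, 0.1541]
ee_rot: [[0.998, -0.004, 0.055], [-0.007, -0.999, 0.045], [0.055, -0.046, -0.997]]
wrist_force: [-0.1, 0.4, 1.2]
gripper_width: 0.529
```

Emit:
{"name": "servo_tool", "arguments": {
  "deltas": [
    {"slide": [0,1,0],"spin": 0},
    {"slide": [0,1,0],"spin": 0},
    {"slide": [0,0,0],"spin": 0},
    {"slide": [0,0,0],"spin": 0},
    {"slide": [0,0,0],"spin": 0}
  ]
}}

```text
time_s: 24.15
tcp_pos: [0.4078, -0.0972, 0.1519]
ee_rot: [[0.998, -0.007, 0.056], [-0.009, -0.999, 0.045], [0.055, -0.046, -0.997]]
wrist_force: [0.1, 0.0, 0.4]
gripper_width: 0.529
```

```bash
python3 -c "
from h import *
go(.4163,-.1126,.024)"
```

```text
t 24.15 tcp [ 0.4078 -0.0972  0.1519] yaw -0.54 units [0.06 0.85 5.09] spin -0.07
```

Emit:
{"name": "servo_tool", "arguments": {
  "deltas": [
    {"slide": [0.06,0.43,0.5],"spin": 0},
    {"slide": [0,0.42,0.5],"spin": 0},
    {"slide": [0,0,0.6],"spin": 0},
    {"slide": [0,0,0.6],"spin": 0},
    {"slide": [0,0,0.6],"spin": 0},
    {"slide": [0,0,0.6],"spin": 0},
    {"slide": [0,0,0.5],"spin": 0},
    {"slide": [0,0,0.2],"spin": 0},
    {"slide": [0,0,0],"spin": 0}
  ]
}}

```text
time_s: 25.05
tcp_pos: [0.4181, -0.1103, 0.0471]
ee_rot: [[0.998, 0.001, 0.062], [-0.002, -0.999, 0.046], [0.062, -0.046, -0.997]]
wrist_force: [-0.8, 0.3, 0.8]
gripper_width: 0.529
```

```bash
python3 -c "
from h import *
go(.4163,-.1126,.0245)"
```

```text
t 25.05 tcp [ 0.4181 -0.1103  0.0471] yaw -0.09 units [-0.13  0.13  0.89] spin -0.01
```

Emit:
{"name": "servo_tool", "arguments": {
  "deltas": [
    {"slide": [-0.13,0.13,0.4],"spin": 0},
    {"slide": [0,0,0.3],"spin": 0},
    {"slide": [0,0,0.15],"spin": 0},
    {"slide": [0,0,0],"spin": 0}
  ]
}}

```text
time_s: 25.45
tcp_pos: [0.4185, -0.1118, 0.0269]
ee_rot: [[0.998, 0.004, 0.067], [0.001, -0.999, 0.046], [0.067, -0.046, -0.997]]
wrist_force: [-0.2, 0.4, 0.3]
gripper_width: 0.531
```

```bash
python3 -c "
from h import *
go(.4163,-.1126,.0245);weights()"
```

```text
t 25.45 tcp [ 0.4185 -0.1118  0.0269] yaw 0.03 units [-0.09  0.04  0.09] spin 0.0
{'top': [[0.4826, 0.4158], [0.4901, 0.3241], [0.4242, 0.2333], [0.4967, 0.155], [0.3854, -0.1907], [0.4078, -0.2589]], 'side': [[0.4852, 0.4161], [0.4925, 0.3249], [0.4271, 0.2352], [0.4989, 0.1566], [0.4239, -0.113], [0.4126, -0.1862], [0.4171, -0.2517]]}
```

Emit:
{"name": "servo_tool", "arguments": {
  "deltas": [
    {"slide": [-0.09,0,0.05],"spin": 0},
    {"slide": [0,0,0],"spin": 0},
    {"slide": [0,0,0],"spin": 0},
    {"slide": [0,0,0],"spin": 0},
    {"slide": [0,0,0],"spin": 0}
  ],
  "gripper": 255
}}

```text
time_s: 26.05
tcp_pos: [0.4173, -0.1117, 0.0268]
ee_rot: [[0.998, 0.004, 0.07], [0.001, -0.999, 0.046], [0.07, -0.046, -0.996]]
wrist_force: [0.1, -0.0, -0.1]
gripper_width: 0.194
```

Emit:
{"name": "servo_tool", "arguments": {
  "deltas": [
    {"slide": [0,0,-0.4],"spin": 0},
    {"slide": [0,0,-1],"spin": 0},
    {"slide": [0,0,-1],"spin": 0},
    {"slide": [0,0,-1],"spin": 0},
    {"slide": [0,0,-1],"spin": 0},
    {"slide": [0,0,0],"spin": 0}
  ]
}}

```text
time_s: 26.65
tcp_pos: [0.4064, -0.1173, 0.1413]
ee_rot: [[0.998, 0.003, 0.064], [-0.0, -0.999, 0.045], [0.064, -0.045, -0.997]]
wrist_force: [0.3, -0.0, -1.6]
gripper_width: 0.191
```

```bash
python3 -c "
from h import *
go(*slot(-1,1),.14)"
```

```text
t 26.65 tcp [ 0.4064 -0.1173  0.1413] yaw -0.02 units [ -0.56 -21.04   0.97] spin -0.0
```

Emit:
{"name": "servo_tool", "arguments": {
  "deltas": [
    {"slide": [0,-1,0],"spin": 0},
    {"slide": [0,-1,0],"spin": 0},
    {"slide": [0,-1,0],"spin": 0},
    {"slide": [0,-1,0],"spin": 0},
    {"slide": [0,-1,0],"spin": 0},
    {"slide": [0,-1,0],"spin": 0},
    {"slide": [0,-1,0],"spin": 0},
    {"slide": [0,-1,0],"spin": 0},
    {"slide": [0,-1,0],"spin": 0},
    {"slide": [0,-1,0],"spin": 0}
  ]
}}

```text
time_s: 27.65
tcp_pos: [0.3974, 0.1364, 0.1462]
ee_rot: [[0.999, -0.01, 0.048], [-0.012, -0.999, 0.041], [0.048, -0.042, -0.998]]
wrist_force: [0.2, -0.5, -1.7]
gripper_width: 0.193
```

Emit:
{"name": "servo_tool", "arguments": {
  "deltas": [
    {"slide": [0,-1,0],"spin": 0},
    {"slide": [0,-1,0],"spin": 0},
    {"slide": [0,-1,0],"spin": 0},
    {"slide": [0,-1,0],"spin": 0},
    {"slide": [0,-1,0],"spin": 0},
    {"slide": [0,-1,0],"spin": 0},
    {"slide": [0,-1,0],"spin": 0},
    {"slide": [0,-1,0],"spin": 0},
    {"slide": [0,-1,0],"spin": 0},
    {"slide": [0,-0.5,0],"spin": 0}
  ]
}}

```text
time_s: 28.65
tcp_pos: [0.3911, 0.3777, 0.1438]
ee_rot: [[0.999, -0.012, 0.03], [-0.013, -1.0, 0.024], [0.03, -0.025, -0.999]]
wrist_force: [-0.9, 0.4, -2.7]
gripper_width: 0.195
```

```bash
python3 -c "
from h import *
go(*slot(-1,1),.031);print(sense()['ee_rot'].round(3))"
```

```text
t 28.65 tcp [0.3911 0.3777 0.1438] yaw -0.75 units [-0.09 -1.15  4.54] spin -0.09
[[ 0.999 -0.012  0.03 ]
 [-0.013 -1.     0.024]
 [ 0.03  -0.025 -0.999]]
```

Emit:
{"name": "servo_tool", "arguments": {
  "deltas": [
    {"slide": [-0.05,-0.6,0.6],"spin": 0},
    {"slide": [-0.04,-0.5,0.8],"spin": 0},
    {"slide": [0,0,0.9],"spin": 0},
    {"slide": [0,0,0.7],"spin": 0},
    {"slide": [0,0,0.4],"spin": 0},
    {"slide": [0,0,0],"spin": 0}
  ]
}}

```text
time_s: 29.25
tcp_pos: [0.3894, 0.4057, 0.0526]
ee_rot: [[1.0, -0.013, 0.025], [-0.014, -1.0, 0.017], [0.024, -0.018, -1.0]]
wrist_force: [0.5, -1.0, -2.7]
gripper_width: 0.195
```

```bash
python3 -c "
from h import *
go(*slot(-1,1),.031);print(sense()['ee_rot'].round(3))"
```

```text
t 29.25 tcp [0.3894 0.4057 0.0526] yaw -0.79 units [ 0.1  -0.13  0.87] spin -0.1
[[ 1.    -0.013  0.025]
 [-0.014 -1.     0.017]
 [ 0.024 -0.018 -1.   ]]
```

Emit:
{"name": "servo_tool", "arguments": {
  "deltas": [
    {"slide": [0.1,-0.13,0.35],"spin": 0},
    {"slide": [0,0,0.25],"spin": 0},
    {"slide": [0,0,0.15],"spin": 0},
    {"slide": [0,0,0.08],"spin": 0},
    {"slide": [0,0,0],"spin": 0}
  ]
}}

```text
time_s: 29.75
tcp_pos: [0.3938, 0.4102, 0.0325]
ee_rot: [[1.0, -0.014, 0.027], [-0.014, -1.0, 0.02], [0.026, -0.021, -0.999]]
wrist_force: [-1.1, 1.1, -2.0]
gripper_width: 0.191
```

Emit:
{"name": "servo_tool", "arguments": {
  "deltas": [
    {"slide": [-0.03,0,0.06],"spin": 0},
    {"slide": [0,0,0.02],"spin": 0}
  ]
}}

```text
time_s: 29.95
tcp_pos: [0.3933, 0.4107, 0.0313]
ee_rot: [[1.0, -0.014, 0.027], [-0.014, -1.0, 0.021], [0.027, -0.022, -0.999]]
wrist_force: [-0.4, -0.8, 1.0]
gripper_width: 0.188
```

Emit:
{"name": "servo_tool", "arguments": {
  "deltas": [
    {"slide": [0,0,0],"spin": 0},
    {"slide": [0,0,0],"spin": 0},
    {"slide": [0,0,0],"spin": 0},
    {"slide": [0,0,-0.4],"spin": 0},
    {"slide": [0,0,-1],"spin": 0},
    {"slide": [0,0,-1],"spin": 0},
    {"slide": [0,0,-1],"spin": 0},
    {"slide": [0,0.3,-1],"spin": 0},
    {"slide": [0,0.6,0],"spin": 0},
    {"slide": [0,0.6,0],"spin": 0}
  ],
  "gripper": 120
}}

```text
time_s: 30.95
tcp_pos: [0.3911, 0.3727, 0.1505]
ee_rot: [[0.999, -0.01, 0.033], [-0.011, -1.0, 0.029], [0.033, -0.029, -0.999]]
wrist_force: [0.8, 0.2, -0.0]
gripper_width: 0.526
```

Emit:
{"name": "servo_tool", "arguments": {
  "deltas": [
    {"slide": [0,1,0],"spin": 0},
    {"slide": [0,1,0],"spin": 0},
    {"slide": [0,1,0],"spin": 0},
    {"slide": [0,1,0],"spin": 0},
    {"slide": [0,1,0],"spin": 0},
    {"slide": [0,1,0],"spin": 0},
    {"slide": [0,1,0],"spin": 0},
    {"slide": [0,1,0],"spin": 0},
    {"slide": [0,1,0],"spin": 0},
    {"slide": [0,1,0],"spin": 0}
  ]
}}

```text
time_s: 31.95
tcp_pos: [0.3817, 0.1034, 0.1387]
ee_rot: [[1.0, -0.011, 0.025], [-0.011, -1.0, 0.02], [0.024, -0.021, -0.999]]
wrist_force: [-0.4, -0.0, -0.2]
gripper_width: 0.528
```

Emit:
{"name": "servo_tool", "arguments": {
  "deltas": [
    {"slide": [0,1,0],"spin": 0},
    {"slide": [0,1,0],"spin": 0},
    {"slide": [0,1,0],"spin": 0},
    {"slide": [0,1,0],"spin": 0},
    {"slide": [0,1,0],"spin": 0},
    {"slide": [0,1,0],"spin": 0},
    {"slide": [0,1,0],"spin": 0},
    {"slide": [0,1,0],"spin": 0},
    {"slide": [0,0.5,0],"spin": 0},
    {"slide": [0,0,0],"spin": 0}
  ]
}}

```text
time_s: 32.95
tcp_pos: [0.366, -0.126, 0.1293]
ee_rot: [[1.0, -0.019, 0.012], [-0.019, -1.0, 0.017], [0.012, -0.017, -1.0]]
wrist_force: [0.1, 0.0, 0.8]
gripper_width: 0.53
```

```bash
python3 -c "
from h import *
weights();go(.3963,-.1879,.024);print(sense()['ee_rot'].round(3))"
```

```text
{'top': [[0.4826, 0.4157], [0.3918, 0.4097], [0.49, 0.3237], [0.4241, 0.233], [0.5941, 0.2293], [0.5962, 0.1636], [0.4966, 0.1549]], 'side': [[0.485, 0.4161], [0.3936, 0.4103], [0.4922, 0.3249], [0.4267, 0.2347], [0.4988, 0.1564], [0.3974, -0.1881], [0.4087, -0.2557]]}
t 33.05 tcp [ 0.3663 -0.125   0.1295] yaw -0.97 units [1.19 2.57 4.19] spin -0.12
[[ 1.    -0.017  0.012]
 [-0.017 -1.     0.017]
 [ 0.012 -0.018 -1.   ]]
```

Emit:
{"name": "servo_tool", "arguments": {
  "deltas": [
    {"slide": [0.4,0.8,0.3],"spin": 0},
    {"slide": [0.4,0.9,0.4],"spin": 0},
    {"slide": [0.3,0.7,0.5],"spin": 0},
    {"slide": [0,0,0.6],"spin": 0},
    {"slide": [0,0,0.6],"spin": 0},
    {"slide": [0,0,0.6],"spin": 0},
    {"slide": [0,0,0.3],"spin": 0},
    {"slide": [0,0,0],"spin": 0}
  ]
}}

```text
time_s: 33.85
tcp_pos: [0.3959, -0.181, 0.0439]
ee_rot: [[1.0, -0.006, 0.015], [-0.006, -1.0, 0.017], [0.015, -0.017, -1.0]]
wrist_force: [-0.4, -0.6, 0.2]
gripper_width: 0.528
```

```bash
python3 -c "
from h import *
go(.3968,-.1879,.0245);print(sense()['ee_rot'].round(3))"
```

```text
t 33.85 tcp [ 0.3959 -0.181   0.0439] yaw -0.36 units [0.02 0.29 0.77] spin -0.04
[[ 1.    -0.006  0.015]
 [-0.006 -1.     0.017]
 [ 0.015 -0.017 -1.   ]]
```

Emit:
{"name": "servo_tool", "arguments": {
  "deltas": [
    {"slide": [0.02,0.29,0.35],"spin": 0},
    {"slide": [0,0,0.25],"spin": 0},
    {"slide": [0,0,0.12],"spin": 0},
    {"slide": [0,0,0],"spin": 0}
  ]
}}

```text
time_s: 34.25
tcp_pos: [0.3981, -0.188, 0.0258]
ee_rot: [[1.0, -0.004, 0.018], [-0.004, -1.0, 0.017], [0.018, -0.017, -1.0]]
wrist_force: [0.0, 0.0, -0.1]
gripper_width: 0.527
```

Emit:
{"name": "servo_tool", "arguments": {
  "deltas": [
    {"slide": [0,0,0.03],"spin": 0},
    {"slide": [0,0,0],"spin": 0},
    {"slide": [0,0,0],"spin": 0},
    {"slide": [0,0,0],"spin": 0},
    {"slide": [0,0,0],"spin": 0}
  ],
  "gripper": 255
}}

```text
time_s: 34.75
tcp_pos: [0.3987, -0.1881, 0.0258]
ee_rot: [[1.0, -0.004, 0.02], [-0.004, -1.0, 0.017], [0.02, -0.017, -1.0]]
wrist_force: [0.3, -0.6, -1.2]
gripper_width: 0.2
```

Emit:
{"name": "servo_tool", "arguments": {
  "deltas": [
    {"slide": [0,0,-0.4],"spin": 0},
    {"slide": [0,0,-1],"spin": 0},
    {"slide": [0,0,-1],"spin": 0},
    {"slide": [0,0,-1],"spin": 0},
    {"slide": [0,0,-1],"spin": 0},
    {"slide": [0,-1,0],"spin": 0},
    {"slide": [0,-1,0],"spin": 0},
    {"slide": [0,-1,0],"spin": 0}
  ]
}}

```text
time_s: 35.55
tcp_pos: [0.3943, -0.1146, 0.1445]
ee_rot: [[1.0, -0.012, 0.019], [-0.012, -1.0, 0.018], [0.019, -0.018, -1.0]]
wrist_force: [0.4, -1.1, -2.4]
gripper_width: 0.19
```

```bash
python3 -c "
from h import *
go(*slot(-1,-1),.14);print(sense()['ee_rot'].round(3))"
```

```text
t 35.55 tcp [ 0.3943 -0.1146  0.1445] yaw -0.68 units [-1.000e-02 -1.728e+01  5.000e-01] spin -0.08
[[ 1.    -0.012  0.019]
 [-0.012 -1.     0.018]
 [ 0.019 -0.018 -1.   ]]
```

Emit:
{"name": "servo_tool", "arguments": {
  "deltas": [
    {"slide": [0,-1,0],"spin": 0},
    {"slide": [0,-1,0],"spin": 0},
    {"slide": [0,-1,0],"spin": 0},
    {"slide": [0,-1,0],"spin": 0},
    {"slide": [0,-1,0],"spin": 0},
    {"slide": [0,-1,0],"spin": 0},
    {"slide": [0,-1,0],"spin": 0},
    {"slide": [0,-1,0],"spin": 0},
    {"slide": [0,-1,0],"spin": 0},
    {"slide": [0,-1,0],"spin": 0}
  ]
}}

```text
time_s: 36.55
tcp_pos: [0.3911, 0.1435, 0.1544]
ee_rot: [[1.0, -0.014, 0.02], [-0.014, -1.0, 0.02], [0.019, -0.021, -1.0]]
wrist_force: [-0.1, -0.6, -1.6]
gripper_width: 0.189
```

Emit:
{"name": "servo_tool", "arguments": {
  "deltas": [
    {"slide": [0,-1,0],"spin": 0},
    {"slide": [0,-1,0],"spin": 0},
    {"slide": [0,-1,0],"spin": 0},
    {"slide": [0,-1,0],"spin": 0},
    {"slide": [0,-1,0],"spin": 0},
    {"slide": [0,-0.8,0],"spin": 0},
    {"slide": [0,-0.3,0.3],"spin": 0},
    {"slide": [0,0,0.6],"spin": 0},
    {"slide": [0,0,0],"spin": 0}
  ]
}}

```text
time_s: 37.45
tcp_pos: [0.3897, 0.3026, 0.1367]
ee_rot: [[1.0, -0.012, 0.017], [-0.012, -1.0, 0.02], [0.017, -0.02, -1.0]]
wrist_force: [0.6, -0.9, -2.3]
gripper_width: 0.191
```

```bash
python3 -c "
from h import *
go(*slot(-1,-1),.031);print(sense()['ee_rot'].round(3))"
```

```text
t 37.45 tcp [0.3897 0.3026 0.1367] yaw -0.7 units [ 0.31 -0.51  4.24] spin -0.09
[[ 1.    -0.012  0.017]
 [-0.012 -1.     0.02 ]
 [ 0.017 -0.02  -1.   ]]
```

Emit:
{"name": "servo_tool", "arguments": {
  "deltas": [
    {"slide": [0.3,-0.5,0.6],"spin": 0},
    {"slide": [0,0,0.9],"spin": 0},
    {"slide": [0,0,0.9],"spin": 0},
    {"slide": [0,0,0.6],"spin": 0},
    {"slide": [0,0,0.2],"spin": 0},
    {"slide": [0,0,0],"spin": 0}
  ]
}}

```text
time_s: 38.05
tcp_pos: [0.4, 0.314, 0.0566]
ee_rot: [[1.0, -0.015, 0.018], [-0.015, -1.0, 0.019], [0.018, -0.02, -1.0]]
wrist_force: [-0.6, -0.5, -2.6]
gripper_width: 0.197
```

```bash
python3 -c "
from h import *
go(*slot(-1,-1),.030);print(sense()['ee_rot'].round(3))"
```

```text
t 38.05 tcp [0.4    0.314  0.0566] yaw -0.87 units [-0.05 -0.12  1.07] spin -0.11
[[ 1.    -0.015  0.018]
 [-0.015 -1.     0.019]
 [ 0.018 -0.02  -1.   ]]
```

Emit:
{"name": "servo_tool", "arguments": {
  "deltas": [
    {"slide": [-0.05,-0.12,0.4],"spin": 0},
    {"slide": [0,0,0.3],"spin": 0},
    {"slide": [0,0,0.2],"spin": 0},
    {"slide": [0,0,0.1],"spin": 0},
    {"slide": [0,0,0.02],"spin": 0}
  ]
}}

```text
time_s: 38.55
tcp_pos: [0.4004, 0.319, 0.0318]
ee_rot: [[1.0, -0.015, 0.021], [-0.015, -1.0, 0.023], [0.021, -0.023, -1.0]]
wrist_force: [-0.5, 0.1, -2.3]
gripper_width: 0.194
```

Emit:
{"name": "servo_tool", "arguments": {
  "deltas": [
    {"slide": [0,0,0.06],"spin": 0},
    {"slide": [0,0,0.02],"spin": 0}
  ]
}}

```text
time_s: 38.75
tcp_pos: [0.4006, 0.3193, 0.0299]
ee_rot: [[1.0, -0.014, 0.022], [-0.015, -1.0, 0.024], [0.021, -0.024, -0.999]]
wrist_force: [0.2, 0.6, -1.7]
gripper_width: 0.187
```

Emit:
{"name": "servo_tool", "arguments": {
  "deltas": [
    {"slide": [0,0,0],"spin": 0},
    {"slide": [0,0,0],"spin": 0},
    {"slide": [0,0,0],"spin": 0},
    {"slide": [0,0,-0.4],"spin": 0},
    {"slide": [0,0,-1],"spin": 0},
    {"slide": [0,0,-1],"spin": 0},
    {"slide": [0,0,-1],"spin": 0},
    {"slide": [0,0.3,-1],"spin": 0},
    {"slide": [0,0.8,0],"spin": 0},
    {"slide": [0,1,0],"spin": 0}
  ],
  "gripper": 120
}}

```text
time_s: 39.75
tcp_pos: [0.3995, 0.2664, 0.1494]
ee_rot: [[1.0, -0.009, 0.029], [-0.01, -0.999, 0.031], [0.029, -0.031, -0.999]]
wrist_force: [0.4, -0.1, -0.0]
gripper_width: 0.527
```

Emit:
{"name": "servo_tool", "arguments": {
  "deltas": [
    {"slide": [0,1,0],"spin": 0},
    {"slide": [0,1,0],"spin": 0},
    {"slide": [0,1,0],"spin": 0},
    {"slide": [0,1,0],"spin": 0},
    {"slide": [0,1,0],"spin": 0},
    {"slide": [0,1,0],"spin": 0},
    {"slide": [0,1,0],"spin": 0},
    {"slide": [0,1,0],"spin": 0},
    {"slide": [0,1,0],"spin": 0},
    {"slide": [0,1,0],"spin": 0}
  ]
}}

```text
time_s: 40.75
tcp_pos: [0.3916, 0.0016, 0.1436]
ee_rot: [[0.999, -0.008, 0.032], [-0.01, -0.999, 0.035], [0.031, -0.035, -0.999]]
wrist_force: [1.1, 0.2, -0.4]
gripper_width: 0.534
```

Emit:
{"name": "servo_tool", "arguments": {
  "deltas": [
    {"slide": [0,1,0],"spin": 0},
    {"slide": [0,1,0],"spin": 0},
    {"slide": [0,1,0],"spin": 0},
    {"slide": [0,1,0],"spin": 0},
    {"slide": [0,1,0],"spin": 0},
    {"slide": [0,1,0],"spin": 0},
    {"slide": [0,1,0],"spin": 0},
    {"slide": [0,0.5,0],"spin": 0},
    {"slide": [0,0,0],"spin": 0}
  ]
}}

```text
time_s: 41.65
tcp_pos: [0.3824, -0.198, 0.1383]
ee_rot: [[0.999, -0.015, 0.033], [-0.016, -0.999, 0.035], [0.033, -0.036, -0.999]]
wrist_force: [0.6, 0.2, 0.1]
gripper_width: 0.53
```

```bash
python3 -c "
from h import *
weights();go(.4085,-.2562,.0245);print(sense()['ee_rot'].round(3))"
```

```text
{'top': [[0.4826, 0.4155], [0.3917, 0.4093], [0.49, 0.3237], [0.3974, 0.3188], [0.4239, 0.2331], [0.4965, 0.1549]], 'side': [[0.485, 0.4162], [0.3937, 0.4102], [0.4921, 0.325], [0.3997, 0.3199], [0.4268, 0.2348], [0.4988, 0.1565], [0.4094, -0.2554]]}
t 41.75 tcp [ 0.3824 -0.1968  0.1383] yaw -0.83 units [0.93 2.52 4.5 ] spin -0.1
[[ 0.999 -0.013  0.033]
 [-0.014 -0.999  0.036]
 [ 0.033 -0.036 -0.999]]
```

Emit:
{"name": "servo_tool", "arguments": {
  "deltas": [
    {"slide": [0.3,0.8,0.3],"spin": 0},
    {"slide": [0.3,0.9,0.4],"spin": 0},
    {"slide": [0.3,0.6,0.5],"spin": 0},
    {"slide": [0,0,0.7],"spin": 0},
    {"slide": [0,0,0.7],"spin": 0},
    {"slide": [0,0,0.6],"spin": 0},
    {"slide": [0,0,0.3],"spin": 0},
    {"slide": [0,0,0],"spin": 0}
  ]
}}

```text
time_s: 42.55
tcp_pos: [0.4095, -0.2476, 0.0491]
ee_rot: [[0.999, -0.003, 0.038], [-0.004, -0.999, 0.035], [0.038, -0.036, -0.999]]
wrist_force: [0.1, 0.3, 1.1]
gripper_width: 0.53
```

```bash
python3 -c "
from h import *
go(.4085,-.2562,.0245);print(sense()['ee_rot'].round(3))"
```

```text
t 42.55 tcp [ 0.4095 -0.2476  0.0491] yaw -0.24 units [-0.07  0.38  0.97] spin -0.03
[[ 0.999 -0.003  0.038]
 [-0.004 -0.999  0.035]
 [ 0.038 -0.036 -0.999]]
```

Emit:
{"name": "servo_tool", "arguments": {
  "deltas": [
    {"slide": [-0.07,0.38,0.4],"spin": 0},
    {"slide": [0,0,0.3],"spin": 0},
    {"slide": [0,0,0.2],"spin": 0},
    {"slide": [0,0,0],"spin": 0}
  ]
}}

```text
time_s: 42.95
tcp_pos: [0.4098, -0.2569, 0.0262]
ee_rot: [[0.999, -0.001, 0.042], [-0.003, -0.999, 0.034], [0.042, -0.034, -0.999]]
wrist_force: [-0.0, -0.3, -0.2]
gripper_width: 0.533
```

```bash
python3 -c "
from h import *
go(.4085,-.2562,.0245);s=cap('side');crop(s,230,100,330,175,6,'c6')"
```

```text
t 42.95 tcp [ 0.4098 -0.2569  0.0262] yaw -0.15 units [-0.06 -0.02  0.07] spin -0.02
```

View pics/c6.png

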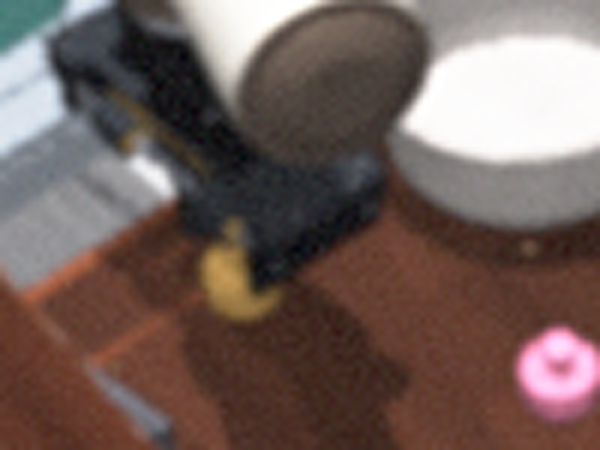

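The crop shows the last weight at about (240,285), under the fingers. Gripping it.

Emit:
{"name": "servo_tool", "arguments": {
  "deltas": [
    {"slide": [-0.04,0,0.05],"spin": 0},
    {"slide": [0,0,0],"spin": 0},
    {"slide": [0,0,0],"spin": 0},
    {"slide": [0,0,0],"spin": 0},
    {"slide": [0,0,0],"spin": 0}
  ],
  "gripper": 255
}}

```text
time_s: 43.5
tcp_pos: [0.4097, -0.257, 0.0261]
ee_rot: [[0.999, -0.001, 0.044], [-0.002, -0.999, 0.033], [0.044, -0.034, -0.998]]
wrist_force: [-0.8, -1.0, -0.9]
gripper_width: 0.194
```

Emit:
{"name": "servo_tool", "arguments": {
  "deltas": [
    {"slide": [0,0,-0.4],"spin": 0},
    {"slide": [0,0,-1],"spin": 0},
    {"slide": [0,0,-1],"spin": 0},
    {"slide": [0,0,-1],"spin": 0},
    {"slide": [0,0,-1],"spin": 0},
    {"slide": [0,-1,0],"spin": 0},
    {"slide": [0,-1,0],"spin": 0},
    {"slide": [0,-1,0],"spin": 0},
    {"slide": [0,-1,0],"spin": 0},
    {"slide": [0,-1,0],"spin": 0}
  ]
}}

```text
time_s: 44.5
tcp_pos: [0.402, -0.1338, 0.1486]
ee_rot: [[0.999, -0.009, 0.044], [-0.01, -0.999, 0.034], [0.043, -0.035, -0.998]]
wrist_force: [0.6, 0.1, -2.0]
gripper_width: 0.197
```

```bash
python3 -c "
from h import *
go(*slot(0,0),.14);print(sense()['ee_rot'].round(3))"
```

```text
t 44.5 tcp [ 0.402  -0.1338  0.1486] yaw -0.6 units [  1.37 -20.01   1.1 ] spin -0.07
[[ 0.999 -0.009  0.044]
 [-0.01  -0.999  0.034]
 [ 0.043 -0.035 -0.998]]
```

Emit:
{"name": "servo_tool", "arguments": {
  "deltas": [
    {"slide": [0,-1,0],"spin": 0},
    {"slide": [0,-1,0],"spin": 0},
    {"slide": [0,-1,0],"spin": 0},
    {"slide": [0,-1,0],"spin": 0},
    {"slide": [0.2,-1,0],"spin": 0},
    {"slide": [0.2,-1,0],"spin": 0},
    {"slide": [0.2,-1,0],"spin": 0},
    {"slide": [0.2,-1,0],"spin": 0},
    {"slide": [0.2,-1,0],"spin": 0},
    {"slide": [0.2,-1,0],"spin": 0}
  ]
}}

```text
time_s: 45.5
tcp_pos: [0.4285, 0.1243, 0.1638]
ee_rot: [[0.999, -0.01, 0.044], [-0.012, -0.999, 0.036], [0.044, -0.037, -0.998]]
wrist_force: [0.1, -0.7, -2.3]
gripper_width: 0.191
```

Emit:
{"name": "servo_tool", "arguments": {
  "deltas": [
    {"slide": [0.2,-1,0],"spin": 0},
    {"slide": [0.2,-1,0],"spin": 0},
    {"slide": [0,-1,0],"spin": 0},
    {"slide": [0,-1,0],"spin": 0},
    {"slide": [0,-1,0],"spin": 0},
    {"slide": [0,-1,0],"spin": 0},
    {"slide": [0,-1,0],"spin": 0},
    {"slide": [0,-1,0],"spin": 0},
    {"slide": [0,-0.6,0],"spin": 0},
    {"slide": [0,-0.2,0],"spin": 0}
  ]
}}

```text
time_s: 46.5
tcp_pos: [0.4369, 0.3517, 0.1756]
ee_rot: [[0.999, -0.01, 0.041], [-0.011, -0.999, 0.035], [0.041, -0.035, -0.999]]
wrist_force: [1.0, -1.4, -2.1]
gripper_width: 0.196
```

```bash
python3 -c "
from h import *
go(*slot(0,0),.0303);print(sense()['ee_rot'].round(3))"
```

```text
t 46.5 tcp [0.4369 0.3517 0.1756] yaw -0.66 units [-0.05 -0.4   5.83] spin -0.08
[[ 0.999 -0.01   0.041]
 [-0.011 -0.999  0.035]
 [ 0.041 -0.035 -0.999]]
```

Emit:
{"name": "servo_tool", "arguments": {
  "deltas": [
    {"slide": [-0.05,-0.4,0.7],"spin": 0},
    {"slide": [0,0,1],"spin": 0},
    {"slide": [0,0,1],"spin": 0},
    {"slide": [0,0,1],"spin": 0},
    {"slide": [0,0,0.8],"spin": 0},
    {"slide": [0,0,0.3],"spin": 0},
    {"slide": [0,0,0],"spin": 0}
  ]
}}

```text
time_s: 47.2
tcp_pos: [0.4409, 0.3624, 0.0547]
ee_rot: [[0.999, -0.013, 0.041], [-0.015, -0.999, 0.034], [0.041, -0.034, -0.999]]
wrist_force: [0.1, 0.4, -2.5]
gripper_width: 0.19
```

```bash
python3 -c "
from h import *
go(*slot(0,0),.0303);print(sense()['ee_rot'].round(3))"
```

```text
t 47.2 tcp [0.4409 0.3624 0.0547] yaw -0.84 units [-0.01 -0.14  0.98] spin -0.11
[[ 0.999 -0.013  0.041]
 [-0.015 -0.999  0.034]
 [ 0.041 -0.034 -0.999]]
```

Emit:
{"name": "servo_tool", "arguments": {
  "deltas": [
    {"slide": [0,-0.14,0.4],"spin": 0},
    {"slide": [0,0,0.3],"spin": 0},
    {"slide": [0,0,0.15],"spin": 0},
    {"slide": [0,0,0.06],"spin": 0},
    {"slide": [0,0,0],"spin": 0}
  ]
}}

```text
time_s: 47.7
tcp_pos: [0.4435, 0.3683, 0.0337]
ee_rot: [[0.999, -0.013, 0.045], [-0.015, -0.999, 0.038], [0.044, -0.039, -0.998]]
wrist_force: [0.3, 0.9, -1.2]
gripper_width: 0.194
```

Emit:
{"name": "servo_tool", "arguments": {
  "deltas": [
    {"slide": [-0.05,0.05,0.1],"spin": 0},
    {"slide": [0,0,0.03],"spin": 0}
  ]
}}

```text
time_s: 47.9
tcp_pos: [0.4425, 0.3674, 0.0308]
ee_rot: [[0.999, -0.013, 0.045], [-0.015, -0.999, 0.039], [0.045, -0.04, -0.998]]
wrist_force: [0.5, 0.8, -2.2]
gripper_width: 0.191
```

Emit:
{"name": "servo_tool", "arguments": {
  "deltas": [
    {"slide": [0,0,0.03],"spin": 0}
  ]
}}

```text
time_s: 48.0
tcp_pos: [0.4426, 0.3676, 0.0302]
ee_rot: [[0.999, -0.013, 0.046], [-0.015, -0.999, 0.04], [0.045, -0.04, -0.998]]
wrist_force: [-0.2, 0.6, -0.8]
gripper_width: 0.197
```

Emit:
{"name": "servo_tool", "arguments": {
  "deltas": [
    {"slide": [0,0,0],"spin": 0},
    {"slide": [0,0,0],"spin": 0},
    {"slide": [0,0,0],"spin": 0},
    {"slide": [0,0,-0.4],"spin": 0},
    {"slide": [0,0,-1],"spin": 0},
    {"slide": [0,0,-1],"spin": 0},
    {"slide": [0,0,-1],"spin": 0},
    {"slide": [0,0,-1],"spin": 0},
    {"slide": [0,0,0],"spin": 0},
    {"slide": [0,0,0],"spin": 0}
  ],
  "gripper": 120
}}

```text
time_s: 49.0
tcp_pos: [0.4387, 0.3643, 0.1506]
ee_rot: [[0.999, -0.011, 0.051], [-0.013, -0.999, 0.045], [0.051, -0.046, -0.998]]
wrist_force: [-0.1, 0.5, -0.1]
gripper_width: 0.532
```

Emit:
{"name": "servo_tool", "arguments": {
  "deltas": [
    {"slide": [0,0,-1],"spin": 0},
    {"slide": [0,0,-1],"spin": 0},
    {"slide": [0,0,0],"spin": 0},
    {"slide": [0,0,0],"spin": 0},
    {"slide": [0,0,0.4],"spin": 0},
    {"slide": [0,0,0.4],"spin": 0},
    {"slide": [0,0,0.4],"spin": 0},
    {"slide": [0,0,0.4],"spin": 0},
    {"slide": [0,0,0],"spin": 0},
    {"slide": [0,0,0],"spin": 0}
  ]
}}

```text
time_s: 50.0
tcp_pos: [0.4347, 0.3593, 0.1496]
ee_rot: [[0.999, -0.013, 0.04], [-0.014, -0.999, 0.032], [0.04, -0.032, -0.999]]
wrist_force: [0.1, 0.2, -0.3]
gripper_width: 0.531
```

Emit:
{"name": "servo_tool", "arguments": {
  "deltas": [
    {"slide": [0,0,-1],"spin": 0},
    {"slide": [0,0,-1],"spin": 0},
    {"slide": [0,0,0],"spin": 0},
    {"slide": [0,0,0],"spin": 0},
    {"slide": [0,0,0.4],"spin": 0},
    {"slide": [0,0,0.4],"spin": 0},
    {"slide": [0,0,0.4],"spin": 0},
    {"slide": [0,0,0.4],"spin": 0},
    {"slide": [0,0,0],"spin": 0},
    {"slide": [0,0,0],"spin": 0}
  ],
  "gripper": 0
}}

```text
time_s: 51.0
tcp_pos: [0.4328, 0.357, 0.1524]
ee_rot: [[0.999, -0.014, 0.034], [-0.015, -1.0, 0.024], [0.034, -0.024, -0.999]]
wrist_force: [-0.6, 0.7, 0.1]
gripper_width: 0.998
```

Emit:
{"name": "servo_tool", "arguments": {
  "deltas": [
    {"slide": [0,0,-1],"spin": 0},
    {"slide": [0,0,-1],"spin": 0},
    {"slide": [0,0,0],"spin": 0},
    {"slide": [0,0,0],"spin": 0},
    {"slide": [0,0,0.4],"spin": 0},
    {"slide": [0,0,0.4],"spin": 0},
    {"slide": [0,0,0.4],"spin": 0},
    {"slide": [0,0,0.4],"spin": 0},
    {"slide": [0,0,0],"spin": 0},
    {"slide": [0,0,0],"spin": 0}
  ]
}}

```text
time_s: 52.0
tcp_pos: [0.4308, 0.3546, 0.1548]
ee_rot: [[1.0, -0.015, 0.028], [-0.015, -1.0, 0.016], [0.027, -0.016, -0.999]]
wrist_force: [0.8, -0.3, -0.1]
gripper_width: 1.0
```

```bash
python3 -c "
from h import *
s=sense();print(s['ee_rot'].round(3),s['joints'].round(2));weights();t=cap('top');crop(t,150,140,450,260,2.6,'c7')"
```

```text
[[ 1.    -0.015  0.028]
 [-0.015 -1.     0.016]
 [ 0.027 -0.016 -0.999]] [ 56.57  18.08 -16.41   1.02 -53.89  31.98]
{'top': [[0.392, 0.4098], [0.4332, 0.3688], [0.3976, 0.3188], [0.4241, 0.2332], [0.5969, 0.2116], [0.4965, 0.1548]], 'side': [[0.4842, 0.416], [0.3933, 0.4102], [0.442, 0.3679], [0.4909, 0.3246], [0.399, 0.3196], [0.4259, 0.2346], [0.4983, 0.1562]]}
```

View pics/c7.png

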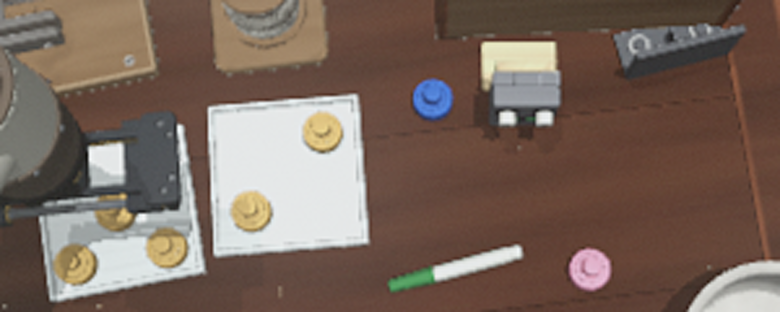

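All five weights are in the left tray: side view shows (0.484,0.416), (0.393,0.410), (0.442,0.368), (0.491,0.325) and (0.399,0.320). The bench row is clear. Next is the timer.

Emit:
{"name": "servo_tool", "arguments": {
  "deltas": [
    {"slide": [0,0.5,-0.5],"spin": 0.2},
    {"slide": [0,0.8,-0.5],"spin": 0.2},
    {"slide": [0.1,1,0],"spin": 0.2},
    {"slide": [0.1,1,0],"spin": 0.1},
    {"slide": [0.1,1,0],"spin": 0},
    {"slide": [0.1,1,0],"spin": 0},
    {"slide": [0.1,1,0],"spin": 0},
    {"slide": [0.1,1,0],"spin": 0},
    {"slide": [0.1,1,0],"spin": 0},
    {"slide": [0.1,1,0],"spin": 0}
  ]
}}

```text
time_s: 53.15
tcp_pos: [0.4279, 0.1116, 0.1902]
ee_rot: [[0.991, -0.122, 0.046], [-0.124, -0.992, 0.031], [0.042, -0.036, -0.998]]
wrist_force: [0.6, 0.3, -0.1]
gripper_width: 1.001
```

Emit:
{"name": "servo_tool", "arguments": {
  "deltas": [
    {"slide": [0.1,1,0],"spin": 0},
    {"slide": [0.1,1,0],"spin": 0},
    {"slide": [0.1,1,0],"spin": 0},
    {"slide": [0.1,1,0],"spin": 0},
    {"slide": [0,0.8,0],"spin": 0},
    {"slide": [0,0.4,0],"spin": 0},
    {"slide": [0,0,0],"spin": 0}
  ]
}}

```text
time_s: 53.85
tcp_pos: [0.4199, -0.0289, 0.1956]
ee_rot: [[0.989, -0.133, 0.063], [-0.136, -0.99, 0.036], [0.058, -0.044, -0.997]]
wrist_force: [-0.4, 0.3, -0.2]
gripper_width: 1.001
```

```bash
python3 -c "
from h import *
go(.492,-.0451,.13,-7.2);print(sense()['ee_rot'].round(3))
s=cap('side');crop(s,250,150,330,210,8,'c8')"
```

```text
t 53.85 tcp [ 0.4199 -0.0289  0.1956] yaw -7.8 units [2.79 0.37 2.78] spin -0.08
[[ 0.989 -0.133  0.063]
 [-0.136 -0.99   0.036]
 [ 0.058 -0.044 -0.997]]
```

View pics/c8.png

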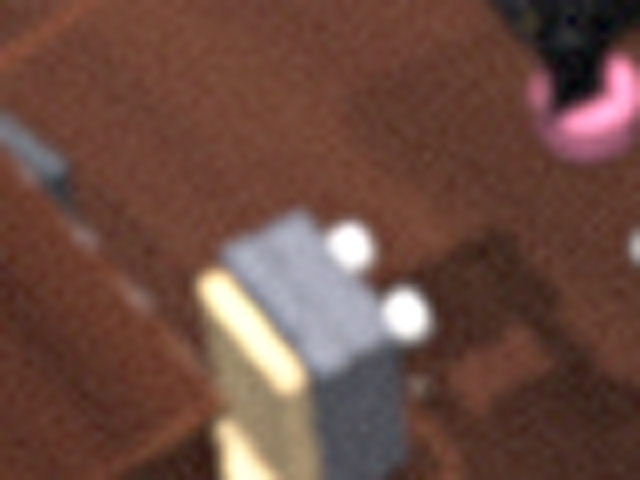

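Emit:
{"name": "servo_tool", "arguments": {
  "deltas": [
    {"slide": [0,-1,0],"spin": 0},
    {"slide": [0,-1,0],"spin": 0},
    {"slide": [0,0,0],"spin": 0},
    {"slide": [0,0,0],"spin": 0},
    {"slide": [0,0.4,0],"spin": 0},
    {"slide": [0,0.4,0],"spin": 0},
    {"slide": [0,0.4,0],"spin": 0},
    {"slide": [0,0.4,0],"spin": 0},
    {"slide": [0,0,0],"spin": 0},
    {"slide": [0,0,0],"spin": 0}
  ]
}}

```text
time_s: 54.9
tcp_pos: [0.4209, -0.0202, 0.1975]
ee_rot: [[0.989, -0.135, 0.066], [-0.137, -0.99, 0.037], [0.06, -0.046, -0.997]]
wrist_force: [-0.4, 0.3, -0.2]
gripper_width: 1.0
```

Emit:
{"name": "servo_tool", "arguments": {
  "deltas": [
    {"slide": [0,0,-1],"spin": 0},
    {"slide": [0,0,-1],"spin": 0},
    {"slide": [0,0,0],"spin": 0},
    {"slide": [0,0,0],"spin": 0},
    {"slide": [0,0,0.4],"spin": 0},
    {"slide": [0,0,0.4],"spin": 0},
    {"slide": [0,0,0.4],"spin": 0},
    {"slide": [0,0,0.4],"spin": 0},
    {"slide": [0,0,0],"spin": 0},
    {"slide": [0,0,0],"spin": 0}
  ]
}}

```text
time_s: 55.9
tcp_pos: [0.417, -0.0214, 0.2002]
ee_rot: [[0.989, -0.137, 0.055], [-0.139, -0.99, 0.035], [0.049, -0.042, -0.998]]
wrist_force: [-0.1, -0.8, 0.3]
gripper_width: 1.0
```

Emit:
{"name": "servo_tool", "arguments": {
  "deltas": [
    {"slide": [0,-1,0],"spin": 0},
    {"slide": [0,-1,0],"spin": 0},
    {"slide": [0,-1,0],"spin": 0},
    {"slide": [0,-1,0],"spin": 0},
    {"slide": [0,-1,0],"spin": 0},
    {"slide": [0,-1,0],"spin": 0},
    {"slide": [0,-1,0],"spin": 0},
    {"slide": [0,-1,0],"spin": 0},
    {"slide": [0,-1,0],"spin": 0},
    {"slide": [0,-1,0],"spin": 0}
  ]
}}

```text
time_s: 56.9
tcp_pos: [0.4545, 0.2346, 0.2144]
ee_rot: [[0.988, -0.14, 0.061], [-0.143, -0.989, 0.038], [0.055, -0.046, -0.997]]
wrist_force: [1.4, -0.4, 0.6]
gripper_width: 1.003
```

Emit:
{"name": "servo_tool", "arguments": {
  "deltas": [
    {"slide": [0,-1,0],"spin": 0},
    {"slide": [0,-1,0],"spin": 0},
    {"slide": [0,-1,0],"spin": 0},
    {"slide": [0,0,0],"spin": 0},
    {"slide": [0,0,-1],"spin": 0},
    {"slide": [0,0,-1],"spin": 0},
    {"slide": [0,0,0],"spin": 0},
    {"slide": [0,0,0],"spin": 0}
  ]
}}

```text
time_s: 57.7
tcp_pos: [0.4626, 0.3127, 0.2692]
ee_rot: [[0.989, -0.137, 0.062], [-0.139, -0.99, 0.038], [0.056, -0.046, -0.997]]
wrist_force: [0.8, 0.3, -0.0]
gripper_width: 0.998
```

Emit:
{"name": "servo_tool", "arguments": {
  "deltas": [
    {"slide": [0,0,0.4],"spin": 0},
    {"slide": [0,0,0.4],"spin": 0},
    {"slide": [0,0,0.4],"spin": 0},
    {"slide": [0,0,0.4],"spin": 0},
    {"slide": [0,0,0],"spin": 0},
    {"slide": [0,0,0],"spin": 0},
    {"slide": [0,0,-1],"spin": 0},
    {"slide": [0,0,-1],"spin": 0},
    {"slide": [0,0,0],"spin": 0},
    {"slide": [0,0,0],"spin": 0}
  ]
}}

```text
time_s: 58.7
tcp_pos: [0.4608, 0.3101, 0.2714]
ee_rot: [[0.989, -0.139, 0.054], [-0.141, -0.99, 0.03], [0.049, -0.037, -0.998]]
wrist_force: [-0.6, -0.0, -0.1]
gripper_width: 0.998
```

Emit:
{"name": "servo_tool", "arguments": {
  "deltas": [
    {"slide": [0,0,0.4],"spin": 0},
    {"slide": [0,0,0.4],"spin": 0},
    {"slide": [0,0,0.4],"spin": 0},
    {"slide": [0,0,0.4],"spin": 0},
    {"slide": [0,0,0],"spin": 0},
    {"slide": [0,0,0],"spin": 0}
  ]
}}

```text
time_s: 59.3
tcp_pos: [0.4615, 0.3098, 0.2232]
ee_rot: [[0.989, -0.14, 0.048], [-0.141, -0.99, 0.024], [0.044, -0.031, -0.999]]
wrist_force: [-0.2, -0.3, 1.0]
gripper_width: 0.998
```

Emit:
{"name": "servo_tool", "arguments": {
  "deltas": [
    {"slide": [0,0,0.5],"spin": 0},
    {"slide": [0,0,0],"spin": 0},
    {"slide": [0,0,0.5],"spin": 0},
    {"slide": [0,0,0],"spin": 0},
    {"slide": [0,0,0.5],"spin": 0},
    {"slide": [0,0,0],"spin": 0},
    {"slide": [0,0,0.5],"spin": 0},
    {"slide": [0,0,0],"spin": 0},
    {"slide": [0,0,0],"spin": 0}
  ]
}}

```text
time_s: 60.2
tcp_pos: [0.4644, 0.3115, 0.1692]
ee_rot: [[0.989, -0.139, 0.049], [-0.141, -0.99, 0.025], [0.045, -0.031, -0.998]]
wrist_force: [0.1, 0.5, 0.2]
gripper_width: 0.999
```

Emit:
{"name": "servo_tool", "arguments": {
  "deltas": [
    {"slide": [0,0,-0.5],"spin": 0},
    {"slide": [0,0,-0.5],"spin": 0},
    {"slide": [0,0,-0.5],"spin": 0},
    {"slide": [0,0,-0.5],"spin": 0},
    {"slide": [0,0,0],"spin": 0},
    {"slide": [0,0,0],"spin": 0}
  ]
}}

```text
time_s: 60.8
tcp_pos: [0.4631, 0.3111, 0.2266]
ee_rot: [[0.989, -0.138, 0.054], [-0.14, -0.99, 0.029], [0.05, -0.036, -0.998]]
wrist_force: [-0.3, -0.7, 0.2]
gripper_width: 1.002
```

Emit:
{"name": "servo_tool", "arguments": {
  "deltas": [
    {"slide": [0,0,-1],"spin": 0},
    {"slide": [0,0,-1],"spin": 0},
    {"slide": [0,0,0],"spin": 0},
    {"slide": [0,0,0],"spin": 0},
    {"slide": [0,0,0.4],"spin": 0},
    {"slide": [0,0,0.4],"spin": 0},
    {"slide": [0,0,0.4],"spin": 0},
    {"slide": [0,0,0.4],"spin": 0},
    {"slide": [0,0,0],"spin": 0}
  ]
}}

```text
time_s: 61.7
tcp_pos: [0.4595, 0.308, 0.2273]
ee_rot: [[0.989, -0.14, 0.044], [-0.141, -0.99, 0.02], [0.04, -0.026, -0.999]]
wrist_force: [0.3, 0.6, -0.2]
gripper_width: 0.998
```

Emit:
{"name": "servo_tool", "arguments": {
  "deltas": [
    {"slide": [0,0,-1],"spin": 0},
    {"slide": [0,0,-1],"spin": 0},
    {"slide": [0,0,0],"spin": 0},
    {"slide": [0,0,0],"spin": 0},
    {"slide": [0,0,0.4],"spin": 0},
    {"slide": [0,0,0.4],"spin": 0},
    {"slide": [0,0,0.4],"spin": 0},
    {"slide": [0,0,0.4],"spin": 0},
    {"slide": [0,0,0],"spin": 0}
  ]
}}

```text
time_s: 62.6
tcp_pos: [0.4568, 0.3053, 0.2276]
ee_rot: [[0.989, -0.141, 0.034], [-0.141, -0.99, 0.01], [0.032, -0.015, -0.999]]
wrist_force: [-0.1, -0.4, 0.5]
gripper_width: 0.996
```

Emit:
{"name": "servo_tool", "arguments": {
  "deltas": [
    {"slide": [0,0,-1],"spin": 0},
    {"slide": [0,0,-1],"spin": 0},
    {"slide": [0,0,0],"spin": 0},
    {"slide": [0,0,0],"spin": 0},
    {"slide": [0,0,0.4],"spin": 0},
    {"slide": [0,0,0.4],"spin": 0},
    {"slide": [0,0,0.4],"spin": 0},
    {"slide": [0,0,0.4],"spin": 0},
    {"slide": [0,0,0],"spin": 0}
  ]
}}

```text
time_s: 63.5
tcp_pos: [0.4543, 0.3028, 0.2282]
ee_rot: [[0.99, -0.142, 0.025], [-0.142, -0.99, -0.0], [0.024, -0.003, -1.0]]
wrist_force: [-0.0, 0.9, -0.7]
gripper_width: 1.0
```

Emit:
{"name": "servo_tool", "arguments": {
  "deltas": [
    {"slide": [0,0,-1],"spin": 0},
    {"slide": [0,0,-1],"spin": 0},
    {"slide": [0,0,0],"spin": 0},
    {"slide": [0,0,0],"spin": 0},
    {"slide": [0,0,0.4],"spin": 0},
    {"slide": [0,0,0.4],"spin": 0},
    {"slide": [0,0,0.4],"spin": 0},
    {"slide": [0,0,0.4],"spin": 0},
    {"slide": [0,0,0],"spin": 0}
  ]
}}

```text
time_s: 64.4
tcp_pos: [0.4517, 0.3002, 0.2287]
ee_rot: [[0.99, -0.143, 0.015], [-0.142, -0.99, -0.01], [0.016, 0.008, -1.0]]
wrist_force: [0.1, -0.3, -0.3]
gripper_width: 1.003
```

```bash
python3 -c "
from h import *
go(.485,-.045,.17,-7.2)"
```

```text
t 64.4 tcp [0.4517 0.3002 0.2287] yaw -8.19 units [ 3.25 13.46  2.51] spin -0.12
```

Emit:
{"name": "servo_tool", "arguments": {
  "deltas": [
    {"slide": [0.2,0.7,0],"spin": 0},
    {"slide": [0.2,0.7,0],"spin": 0},
    {"slide": [0.2,0.7,0],"spin": 0},
    {"slide": [0.2,0.7,0],"spin": 0},
    {"slide": [0.2,0.7,0],"spin": 0},
    {"slide": [0.2,0.7,0],"spin": 0},
    {"slide": [0.2,0.7,0],"spin": 0},
    {"slide": [0.2,0.7,0],"spin": 0},
    {"slide": [0.2,0.7,0],"spin": 0},
    {"slide": [0.2,0.7,0],"spin": 0}
  ]
}}

```text
time_s: 65.4
tcp_pos: [0.4774, 0.1047, 0.2342]
ee_rot: [[0.989, -0.144, 0.021], [-0.144, -0.99, -0.008], [0.022, 0.005, -1.0]]
wrist_force: [0.4, -0.0, 0.2]
gripper_width: 0.997
```

Emit:
{"name": "servo_tool", "arguments": {
  "deltas": [
    {"slide": [0.2,0.7,0.2],"spin": -0.1},
    {"slide": [0.2,0.7,0.2],"spin": 0},
    {"slide": [0.2,0.7,0.2],"spin": 0},
    {"slide": [0.2,0.7,0.2],"spin": 0},
    {"slide": [0.2,0.7,0.3],"spin": 0},
    {"slide": [0.2,0.7,0.3],"spin": 0},
    {"slide": [0.1,0.6,0.3],"spin": 0},
    {"slide": [0,0.4,0.2],"spin": 0},
    {"slide": [0,0,0],"spin": 0}
  ]
}}

```text
time_s: 66.3
tcp_pos: [0.4918, -0.0458, 0.1926]
ee_rot: [[0.99, -0.14, 0.034], [-0.14, -0.99, -0.005], [0.034, 0.0, -0.999]]
wrist_force: [-0.7, 0.6, -0.0]
gripper_width: 1.0
```

```bash
python3 -c "
from h import *
go(.492,-.0451,.12,-7.2);print(sense()['ee_rot'].round(3))"
```

```text
t 66.3 tcp [ 0.4918 -0.0458  0.1926] yaw -8.05 units [-0.1  -0.03  2.9 ] spin -0.11
[[ 0.99  -0.14   0.034]
 [-0.14  -0.99  -0.005]
 [ 0.034  0.    -0.999]]
```

Emit:
{"name": "servo_tool", "arguments": {
  "deltas": [
    {"slide": [-0.05,0,0.5],"spin": -0.1},
    {"slide": [0,0,0.5],"spin": 0},
    {"slide": [0,0,0.5],"spin": 0},
    {"slide": [0,0,0.5],"spin": 0},
    {"slide": [0,0,0.3],"spin": 0},
    {"slide": [0,0,0],"spin": 0}
  ]
}}

```text
time_s: 66.9
tcp_pos: [0.4943, -0.0457, 0.1375]
ee_rot: [[0.991, -0.125, 0.043], [-0.125, -0.992, -0.004], [0.043, -0.002, -0.999]]
wrist_force: [-0.2, -0.3, -0.1]
gripper_width: 0.999
```

```bash
python3 -c "
from h import *
go(.492,-.0451,.046,-7.2);print(sense()['ee_rot'].round(3))
t=cap('top');crop(t,310,140,410,215,7,'c9');s=cap('side');crop(s,240,130,340,230,6,'c10')"
```

```text
t 66.9 tcp [ 0.4943 -0.0457  0.1375] yaw -7.18 units [-0.25 -0.    3.65] spin 0.0
[[ 0.991 -0.125  0.043]
 [-0.125 -0.992 -0.004]
 [ 0.043 -0.002 -0.999]]
```

View pics/c9.png

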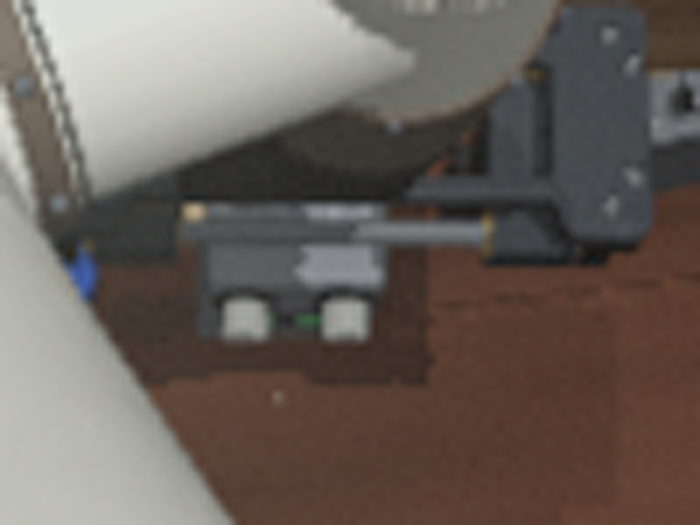

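View pics/c10.png

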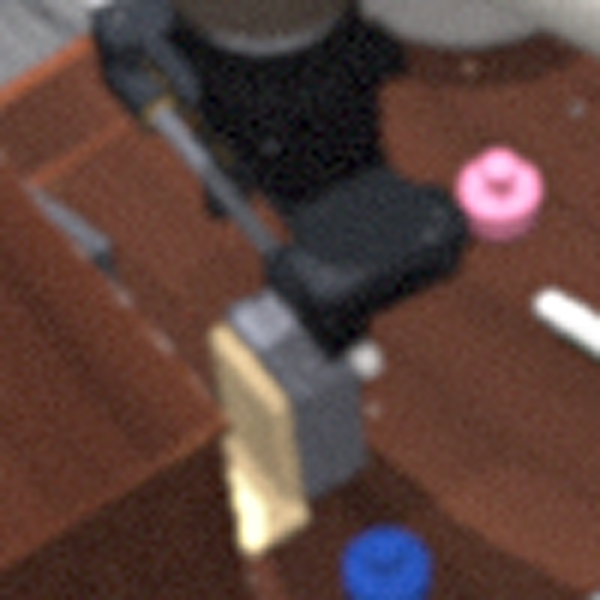

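Emit:
{"name": "servo_tool", "arguments": {
  "deltas": [
    {"slide": [-0.1,0,0.4],"spin": 0},
    {"slide": [-0.05,0,0.5],"spin": 0},
    {"slide": [-0.05,0,0.5],"spin": 0},
    {"slide": [-0.05,0,0.3],"spin": 0},
    {"slide": [0,0,0],"spin": 0}
  ]
}}

```text
time_s: 67.5
tcp_pos: [0.492, -0.0443, 0.0956]
ee_rot: [[0.991, -0.124, 0.051], [-0.124, -0.992, -0.002], [0.051, -0.004, -0.999]]
wrist_force: [0.7, -0.4, 0.6]
gripper_width: 1.0
```

```bash
python3 -c "
from h import *
go(.492,-.0451,.046,-7.2);print(sense()['ee_rot'].round(3),sense()['wrist_force'])"
```

```text
t 67.5 tcp [ 0.492  -0.0443  0.0956] yaw -7.15 units [-0.1   0.04  1.98] spin 0.01
[[ 0.991 -0.124  0.051]
 [-0.124 -0.992 -0.002]
 [ 0.051 -0.004 -0.999]] [ 0.68273228 -0.40141346  0.56312892]
```

Emit:
{"name": "servo_tool", "arguments": {
  "deltas": [
    {"slide": [-0.05,0.04,0.4],"spin": 0},
    {"slide": [-0.02,0,0.5],"spin": 0},
    {"slide": [-0.02,0,0.5],"spin": 0},
    {"slide": [0,0,0.3],"spin": 0},
    {"slide": [0,0,0.1],"spin": 0},
    {"slide": [0,0,0],"spin": 0}
  ]
}}

```text
time_s: 68.1
tcp_pos: [0.4935, -0.045, 0.0492]
ee_rot: [[0.991, -0.124, 0.055], [-0.124, -0.992, -0.001], [0.055, -0.005, -0.998]]
wrist_force: [0.4, -0.5, -0.2]
gripper_width: 1.001
```

```bash
python3 -c "
from h import *
go(.492,-.0451,.046,-7.2);print(sense()['ee_rot'].round(3),sense()['wrist_force'])"
```

```text
t 68.1 tcp [ 0.4935 -0.045   0.0492] yaw -7.12 units [-0.07  0.01  0.12] spin 0.01
[[ 0.991 -0.124  0.055]
 [-0.124 -0.992 -0.001]
 [ 0.055 -0.005 -0.998]] [ 0.39481896 -0.53125292 -0.20445205]
```

Close on the timer.

Emit:
{"name": "servo_tool", "arguments": {
  "deltas": [
    {"slide": [-0.05,0,0.08],"spin": 0},
    {"slide": [0,0,0],"spin": 0},
    {"slide": [0,0,0],"spin": 0}
  ],
  "gripper": 255
}}

```text
time_s: 68.4
tcp_pos: [0.4932, -0.0447, 0.048]
ee_rot: [[0.991, -0.124, 0.058], [-0.124, -0.992, -0.001], [0.057, -0.006, -0.998]]
wrist_force: [0.3, -0.1, -0.8]
gripper_width: 0.811
```

Emit:
{"name": "servo_tool", "arguments": {
  "deltas": [
    {"slide": [0,0,0],"spin": 0},
    {"slide": [0,0,0],"spin": 0},
    {"slide": [0,0,0],"spin": 0}
  ]
}}

```text
time_s: 68.7
tcp_pos: [0.4932, -0.0445, 0.0483]
ee_rot: [[0.991, -0.124, 0.059], [-0.124, -0.992, -0.001], [0.058, -0.007, -0.998]]
wrist_force: [0.5, 0.9, -1.6]
gripper_width: 0.733
```

```bash
python3 -c "
from h import *
go(.492,-.0451,.046,-7.2);print(sense()['ee_rot'].round(3),sense()['wrist_force'],sense()['moment'])
s=cap('side');crop(s,240,130,340,230,6,'c11')"
```

```text
t 68.7 tcp [ 0.4932 -0.0445  0.0483] yaw -7.13 units [-0.05  0.03  0.09] spin 0.01
[[ 0.991 -0.124  0.059]
 [-0.124 -0.992 -0.001]
 [ 0.058 -0.007 -0.998]] [ 0.46458826  0.91410645 -1.63405693] [-0.02625796  0.02586025 -0.01065824]
```

View pics/c11.png

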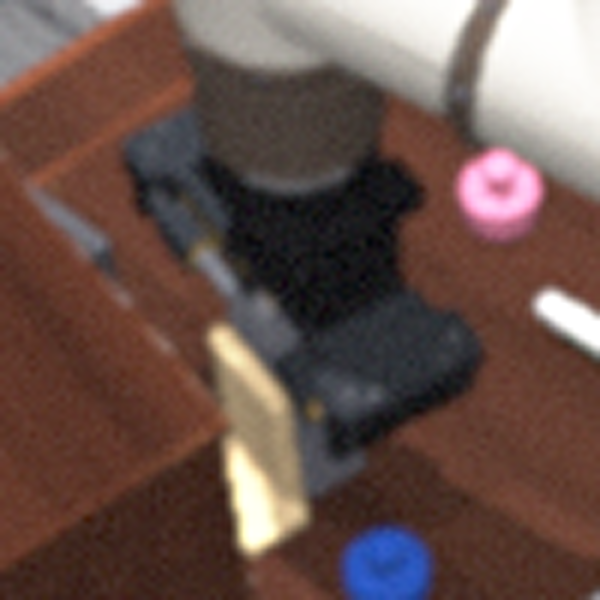

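Emit:
{"name": "servo_tool", "arguments": {
  "deltas": [
    {"slide": [0.01,0,-0.2],"spin": 0},
    {"slide": [0.01,0,-0.2],"spin": 0},
    {"slide": [0.01,0,-0.2],"spin": 0},
    {"slide": [0.01,0,-0.15],"spin": 0},
    {"slide": [0,0,0],"spin": 0}
  ]
}}

```text
time_s: 69.25
tcp_pos: [0.492, -0.0449, 0.0681]
ee_rot: [[0.991, -0.124, 0.056], [-0.124, -0.992, -0.001], [0.056, -0.006, -0.998]]
wrist_force: [-0.7, -0.1, -2.7]
gripper_width: 0.732
```

```bash
python3 -c "
from h import *
go(.4932,-.0445,.0693,-7.2);print(sense()['ee_rot'].round(3),sense()['wrist_force'],sense()['moment'])"
```

```text
t 69.25 tcp [ 0.492  -0.0449  0.0681] yaw -7.16 units [ 0.05 -0.02 -0.04] spin 0.0
[[ 0.991 -0.124  0.056]
 [-0.124 -0.992 -0.001]
 [ 0.056 -0.006 -0.998]] [-0.66044474 -0.14546601 -2.71159482] [-0.05568434  0.15621976  0.04383476]
```

Emit:
{"name": "servo_tool", "arguments": {
  "deltas": [
    {"slide": [0.02,0,-0.05],"spin": 0},
    {"slide": [-0.3,0,0],"spin": 0},
    {"slide": [-0.3,0,0],"spin": 0},
    {"slide": [-0.3,0,0],"spin": 0}
  ]
}}

```text
time_s: 69.65
tcp_pos: [0.4689, -0.0421, 0.068]
ee_rot: [[0.991, -0.125, 0.056], [-0.125, -0.992, -0.001], [0.056, -0.006, -0.998]]
wrist_force: [0.3, -0.1, -2.5]
gripper_width: 0.729
```

```bash
python3 -c "
from h import *
go(.45,-.040,.0693,-7.2);print(sense()['ee_rot'].round(3),sense()['wrist_force'],sense()['moment'])"
```

```text
t 69.65 tcp [ 0.4689 -0.0421  0.068 ] yaw -7.21 units [-0.76  0.01 -0.09] spin -0.0
[[ 0.991 -0.125  0.056]
 [-0.125 -0.992 -0.001]
 [ 0.056 -0.006 -0.998]] [ 0.29883579 -0.09602326 -2.48110801] [0.02004815 0.19913635 0.00396385]
```

Emit:
{"name": "servo_tool", "arguments": {
  "deltas": [
    {"slide": [-0.6,0,0],"spin": 0},
    {"slide": [-0.5,0,0],"spin": 0},
    {"slide": [-0.3,0.3,0],"spin": -0.2},
    {"slide": [0,0.5,0],"spin": -0.3},
    {"slide": [0,0.6,0],"spin": -0.4},
    {"slide": [0,0.6,0],"spin": -0.4},
    {"slide": [0,0.6,0],"spin": -0.4},
    {"slide": [0,0.6,0],"spin": -0.2},
    {"slide": [0,0.6,0],"spin": 0},
    {"slide": [0,0.6,0],"spin": 0}
  ]
}}

```text
time_s: 70.65
tcp_pos: [0.4266, -0.1487, 0.0651]
ee_rot: [[0.987, 0.156, 0.049], [0.156, -0.988, -0.001], [0.048, 0.009, -0.999]]
wrist_force: [-0.1, -0.0, -1.9]
gripper_width: 0.738
```

```bash
python3 -c "
from h import *
go(.46,-.222,.068,7.8);print(sense()['ee_rot'].round(3),sense()['wrist_force'],sense()['moment'])
s=cap('side');crop(s,220,100,320,200,6,'c12');s=cap('top');crop(s,330,140,460,225,6,'c13')"
```

```text
t 70.65 tcp [ 0.4266 -0.1487  0.0651] yaw 9.01 units [ 0.86  3.11 -0.05] spin 0.15
[[ 0.987  0.156  0.049]
 [ 0.156 -0.988 -0.001]
 [ 0.048  0.009 -0.999]] [-0.05957511 -0.04539068 -1.92095214] [-0.05669032  0.08700051 -0.01082863]
```

View pics/c12.png

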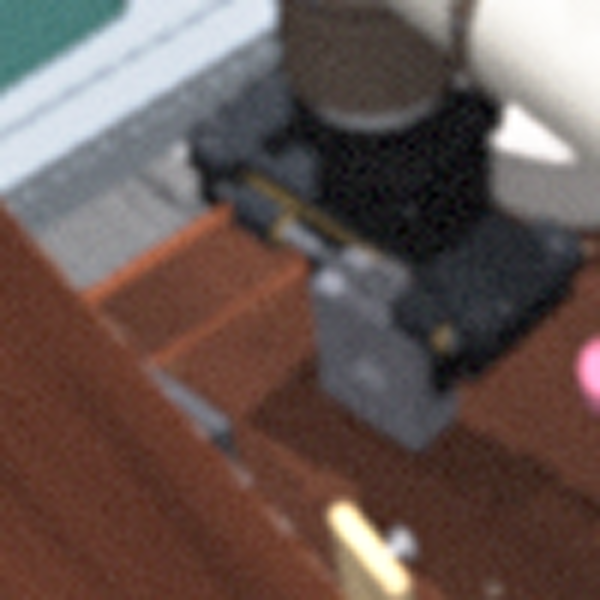

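View pics/c13.png

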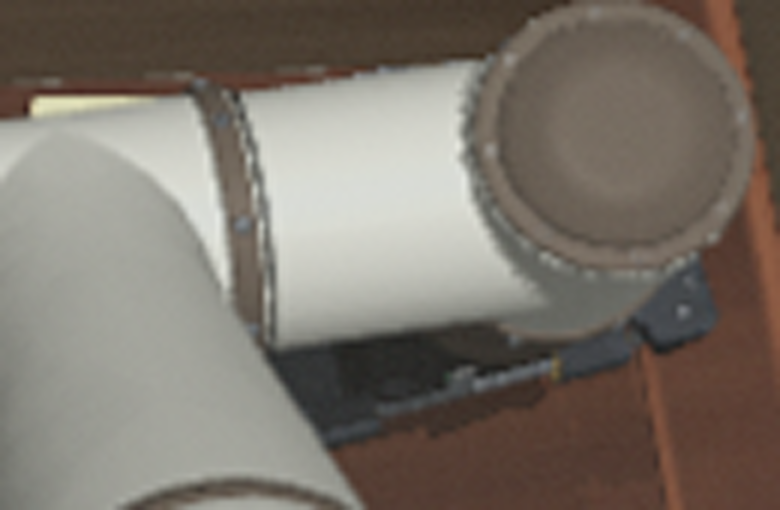

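```bash
python3 -c "
from h import *
s=cap('side');o=np.array([220,100])-.4
print(px2w(s,np.array([(417,448),(325,387)])/6+o,.0268).round(4))
print(px2w(s,np.array([(402,308),(318,272)])/6+o,.1108).round(4))
print('screw/ stop L top', px2w(s,np.array([[228,435]])/6+o,.076).round(4))
S=sense();R=S['ee_rot'];p=S['tcp_pos']
for f in(.023,.025):
  print('pred back mid',(p+R[:,0]*f))
"
```

```text
[[ 0.4414 -0.1176  0.0268]
 [ 0.4513 -0.1794  0.0268]]
[[ 0.428  -0.1343  0.1108]
 [ 0.4438 -0.1795  0.1108]]
screw/ stop L top [[ 0.524  -0.1544  0.076 ]]
pred back mid [ 0.44949769 -0.14505548  0.06616686]
pred back mid [ 0.45147129 -0.14474628  0.06626343]
```

```bash
python3 -c "
import cv2,numpy as np
f=cv2.imread('pics/top0.png')[140:180,380:445]
h=cv2.cvtColor(f,cv2.COLOR_BGR2HSV)
m=((h[...,1]<75)).astype(np.uint8)
n,l,st,ce=cv2.connectedComponentsWithStats(m)
i=1+np.argmax(st[1:,4]);m=(l==i)
b=[(x+380,140+np.where(m[:,x])[0].max()) for x in range(m.shape[1]) if m[:,x].any()]
print(b)
cv2.imwrite('pics/c14.png',cv2.resize(f,None,fx=12,fy=12,interpolation=cv2.INTER_CUBIC))
"
```

```text
[(386, np.int64(155)), (387, np.int64(158)), (388, np.int64(162)), (389, np.int64(165)), (390, np.int64(169)), (391, np.int64(170)), (392, np.int64(170)), (393, np.int64(169)), (394, np.int64(169)), (395, np.int64(169)), (396, np.int64(169)), (397, np.int64(168)), (398, np.int64(168)), (399, np.int64(168)), (400, np.int64(168)), (401, np.int64(167)), (402, np.int64(167)), (403, np.int64(167)), (404, np.int64(167)), (405, np.int64(166)), (406, np.int64(166)), (407, np.int64(166)), (408, np.int64(165)), (409, np.int64(165)), (410, np.int64(165)), (411, np.int64(165)), (412, np.int64(165)), (413, np.int64(164)), (414, np.int64(164)), (415, np.int64(164)), (416, np.int64(163)), (417, np.int64(163)), (418, np.int64(163)), (419, np.int64(163)), (420, np.int64(162)), (421, np.int64(162)), (422, np.int64(162)), (423, np.int64(162)), (424, np.int64(161)), (425, np.int64(161)), (426, np.int64(161)), (427, np.int64(161)), (428, np.int64(160)), (429, np.int64(160)), (430, np.int64(159)), (431, np.int64(158)), (432, np.int64(157)), (433, np.int64(156)), (434, np.int64(154)), (435, np.int64(153)), (436, np.int64(152))]
```

View pics/c14.png

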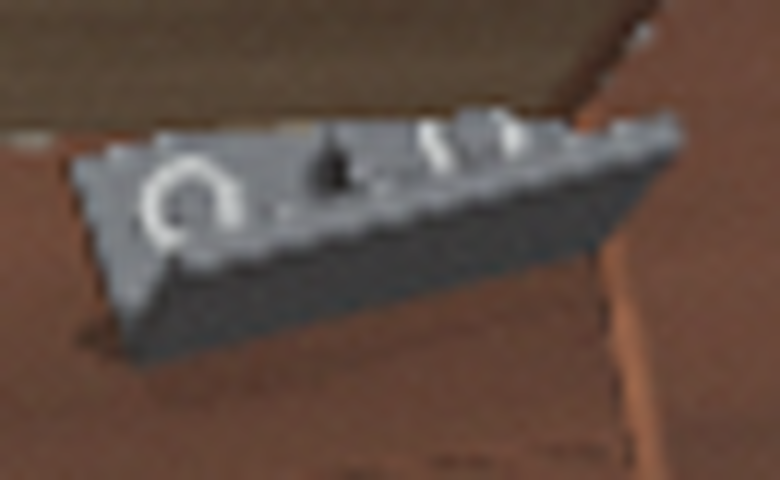

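```bash
python3 -c "
from h import *
t=cap('top')
b=[(392,170),(396,169),(400,168),(404,167),(408,165.3),(412,165),(416,163.3),(420,162.3),(424,161.3),(428,160.2)]
k=np.polyfit([p[0] for p in b],[p[1]+.5 for p in b],1);print(k)
w=px2w(t,[(391.3,np.polyval(k,391.3)),(429.8,np.polyval(k,429.8))],0);print(w.round(4))
d=w[0]-w[1];print(np.degrees(np.arctan2(-d[0],d[1])),np.linalg.norm(d),w.mean(0))
"
```

```text
[-2.75757576e-01  2.78700606e+02]
[[ 0.5183 -0.1619  0.    ]
 [ 0.5355 -0.2694  0.    ]]
9.100596173207288 0.10881947430868157 [ 0.52688711 -0.21565763  0.        ]
```

```bash
python3 -c "
from h import *
go(.482,-.2217,.066,8.8)"
```

```text
t 70.85 tcp [ 0.4267 -0.1482  0.065 ] yaw 8.95 units [1.73 3.25 0.07] spin 0.02
```

Emit:
{"name": "servo_tool", "arguments": {
  "deltas": [
    {"slide": [0,0.4,0],"spin": 0},
    {"slide": [0.1,0.5,0],"spin": 0},
    {"slide": [0.2,0.5,0],"spin": 0},
    {"slide": [0.2,0.5,0],"spin": 0},
    {"slide": [0.2,0.5,0],"spin": 0},
    {"slide": [0.3,0.4,0],"spin": 0},
    {"slide": [0.3,0.3,0],"spin": 0},
    {"slide": [0.2,0.1,0],"spin": 0},
    {"slide": [0,0,0],"spin": 0}
  ]
}}

```text
time_s: 71.75
tcp_pos: [0.4797, -0.2258, 0.0671]
ee_rot: [[0.986, 0.159, 0.048], [0.159, -0.987, -0.001], [0.047, 0.008, -0.999]]
wrist_force: [-0.3, -0.5, -2.7]
gripper_width: 0.734
```

```bash
python3 -c "
from h import *
go(.488,-.2208,.045,8.8);print(sense()['ee_rot'].round(3),sense()['wrist_force'],sense()['moment'])
s=cap('side');crop(s,210,100,290,175,8,'c15')"
```

```text
t 71.75 tcp [ 0.4797 -0.2258  0.0671] yaw 9.14 units [ 0.32 -0.15  0.9 ] spin 0.04
[[ 0.986  0.159  0.048]
 [ 0.159 -0.987 -0.001]
 [ 0.047  0.008 -0.999]] [-0.34518568 -0.5237275  -2.67592085] [-0.04691527  0.13209149 -0.033737  ]
```

View pics/c15.png

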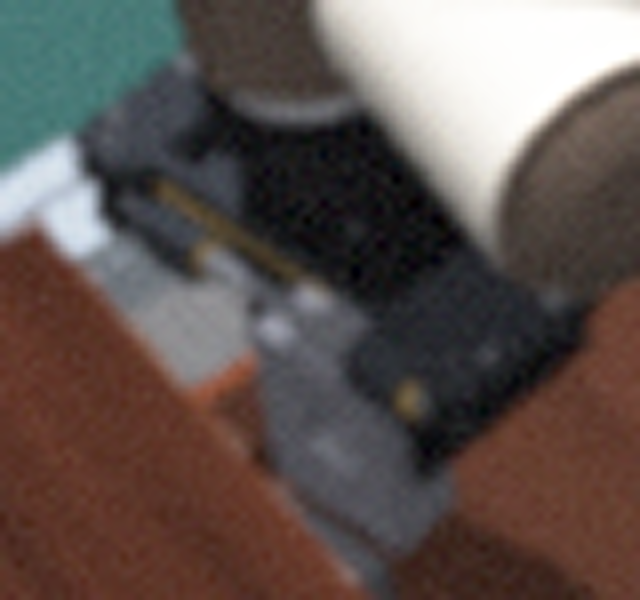

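Emit:
{"name": "servo_tool", "arguments": {
  "deltas": [
    {"slide": [0.1,-0.15,0.3],"spin": 0.02},
    {"slide": [0.1,0,0.3],"spin": 0},
    {"slide": [0.1,0,0.25],"spin": 0},
    {"slide": [0,0,0.1],"spin": 0},
    {"slide": [0,0,0],"spin": 0}
  ]
}}

```text
time_s: 72.3
tcp_pos: [0.4859, -0.2187, 0.0407]
ee_rot: [[0.987, 0.157, 0.044], [0.157, -0.988, 0.0], [0.044, 0.007, -0.999]]
wrist_force: [-0.1, 0.4, -3.0]
gripper_width: 0.736
```

```bash
python3 -c "
from h import *
go(.506,-.218,.040,8.9);print(sense()['ee_rot'].round(3),sense()['wrist_force'],sense()['moment'])"
```

```text
t 72.3 tcp [ 0.4859 -0.2187  0.0407] yaw 9.07 units [0.8  0.1  0.06] spin 0.02
[[ 0.987  0.157  0.044]
 [ 0.157 -0.988  0.   ]
 [ 0.044  0.007 -0.999]] [-0.07720606  0.44797837 -2.96785895] [-0.03079078  0.15451877  0.02849804]
```

Emit:
{"name": "servo_tool", "arguments": {
  "deltas": [
    {"slide": [0.2,0.05,0],"spin": 0},
    {"slide": [0.2,0.05,0],"spin": 0},
    {"slide": [0.1,0,0],"spin": 0},
    {"slide": [0,0,0],"spin": 0}
  ]
}}

```text
time_s: 72.7
tcp_pos: [0.5004, -0.2194, 0.0417]
ee_rot: [[0.986, 0.158, 0.045], [0.158, -0.987, 0.0], [0.045, 0.007, -0.999]]
wrist_force: [-0.6, 0.2, -2.4]
gripper_width: 0.733
```

Emit:
{"name": "servo_tool", "arguments": {
  "deltas": [
    {"slide": [0.1,0,0],"spin": 0},
    {"slide": [0.06,0,0],"spin": 0},
    {"slide": [0,0,0],"spin": 0}
  ]
}}

```text
time_s: 73.0
tcp_pos: [0.5039, -0.2188, 0.042]
ee_rot: [[0.987, 0.157, 0.044], [0.157, -0.988, 0.0], [0.044, 0.007, -0.999]]
wrist_force: [0.2, 0.7, -2.5]
gripper_width: 0.735
```

Emit:
{"name": "servo_tool", "arguments": {
  "deltas": [
    {"slide": [0.06,0,0.02],"spin": 0},
    {"slide": [0.04,0,0.02],"spin": 0},
    {"slide": [0,0,0],"spin": 0}
  ]
}}

```text
time_s: 73.3
tcp_pos: [0.5041, -0.2184, 0.0406]
ee_rot: [[0.987, 0.156, 0.039], [0.156, -0.988, 0.001], [0.039, 0.005, -0.999]]
wrist_force: [-0.6, -0.6, -3.2]
gripper_width: 0.735
```

Emit:
{"name": "servo_tool", "arguments": {
  "deltas": [
    {"slide": [0.1,0,0.02],"spin": 0}
  ]
}}

```text
time_s: 73.4
tcp_pos: [0.5045, -0.2179, 0.0398]
ee_rot: [[0.987, 0.155, 0.034], [0.155, -0.988, 0.002], [0.034, 0.004, -0.999]]
wrist_force: [-7.6, -1.2, 1.2]
gripper_width: 0.737
```

Emit:
{"name": "servo_tool", "arguments": {
  "deltas": [
    {"slide": [0.1,0,0.02],"spin": 0}
  ]
}}

```text
time_s: 73.5
tcp_pos: [0.5045, -0.2177, 0.0392]
ee_rot: [[0.988, 0.154, 0.029], [0.154, -0.988, 0.002], [0.029, 0.003, -1.0]]
wrist_force: [-7.8, -1.3, 6.4]
gripper_width: 0.737
```

Emit:
{"name": "servo_tool", "arguments": {
  "deltas": [
    {"slide": [0,0,0],"spin": 0},
    {"slide": [0,0,0],"spin": 0},
    {"slide": [0,0,0],"spin": 0},
    {"slide": [0,0,0],"spin": 0},
    {"slide": [0,0,0],"spin": 0}
  ],
  "gripper": 0
}}

```text
time_s: 74.0
tcp_pos: [0.5103, -0.2182, 0.0417]
ee_rot: [[0.987, 0.157, 0.041], [0.157, -0.988, -0.0], [0.04, 0.007, -0.999]]
wrist_force: [0.1, -0.6, -0.5]
gripper_width: 0.991
```

```bash
python3 -c "
from h import *
go(.506,-.218,.14,8.9);print(sense()['ee_rot'].round(3),sense()['wrist_force'],sense()['moment'])
s=cap('side');crop(s,210,100,290,175,8,'c16')"
```

```text
t 74.0 tcp [ 0.5103 -0.2182  0.0417] yaw 9.03 units [-0.01 -0.01 -3.94] spin 0.02
[[ 0.987  0.157  0.041]
 [ 0.157 -0.988 -0.   ]
 [ 0.04   0.007 -0.999]] [ 0.10935995 -0.57045798 -0.54776319] [-0.04311293  0.05107968  0.0173807 ]
```

View pics/c16.png

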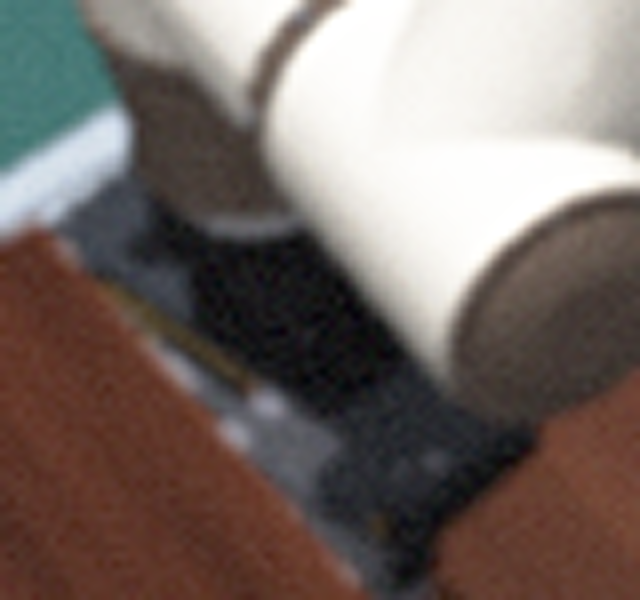

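Emit:
{"name": "servo_tool", "arguments": {
  "deltas": [
    {"slide": [-0.1,0,-0.4],"spin": 0},
    {"slide": [0,0,-0.6],"spin": 0},
    {"slide": [0,0,-0.8],"spin": 0},
    {"slide": [0,0,-0.8],"spin": 0},
    {"slide": [-0.3,0,-0.8],"spin": 0},
    {"slide": [-0.6,-0.5,-0.6],"spin": 0},
    {"slide": [-0.8,-0.8,0],"spin": 0},
    {"slide": [-0.8,-0.8,0],"spin": 0},
    {"slide": [-0.8,-0.8,0],"spin": 0},
    {"slide": [-0.4,-0.4,0],"spin": 0}
  ],
  "gripper": 0
}}

```text
time_s: 75.05
tcp_pos: [0.3973, -0.1512, 0.1469]
ee_rot: [[0.987, 0.155, 0.05], [0.155, -0.988, -0.002], [0.049, 0.01, -0.999]]
wrist_force: [1.3, 0.5, -0.1]
gripper_width: 1.0
```

```bash
python3 -c "
from h import *
go(.506,-.218,.14,8.9);print(sense()['ee_rot'].round(3),sense()['wrist_force'])
s=cap('side');crop(s,210,100,310,175,7,'c17');s=cap('top');crop(s,330,120,460,205,6,'c18')"
```

```text
t 75.05 tcp [ 0.3973 -0.1512  0.1469] yaw 8.96 units [3.86 3.31 0.5 ] spin 0.01
[[ 0.987  0.155  0.05 ]
 [ 0.155 -0.988 -0.002]
 [ 0.049  0.01  -0.999]] [ 1.29079916  0.50924784 -0.05531215]
```

View pics/c17.png

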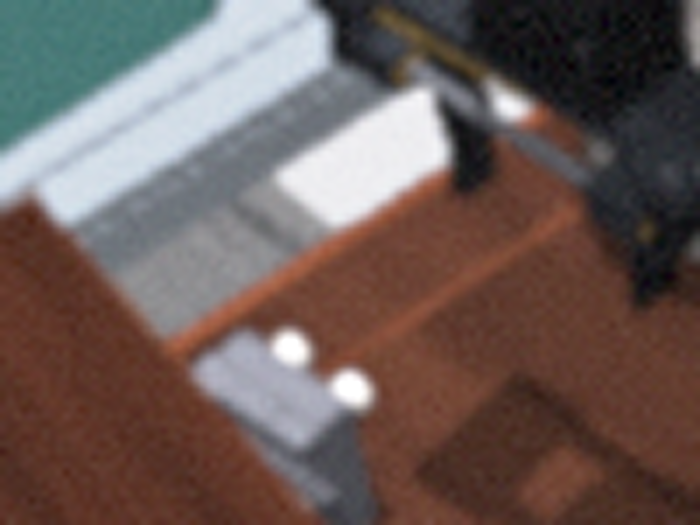

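View pics/c18.png

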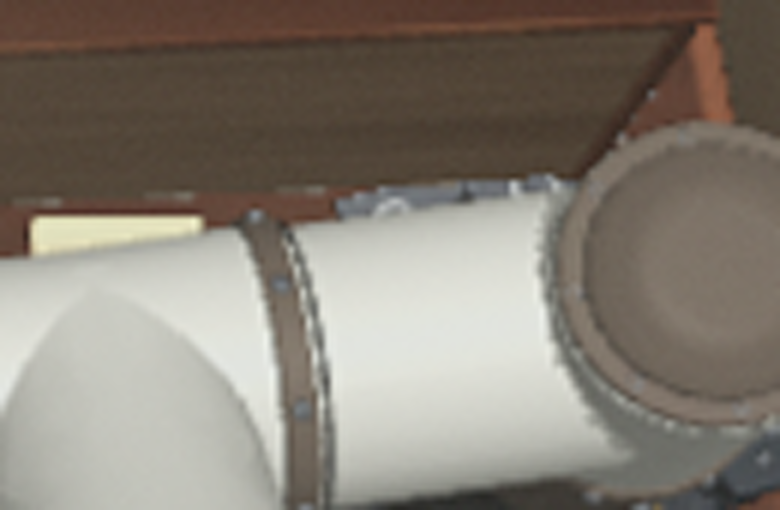

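```bash
python3 -c "
from h import *
s=cap('side');o=np.array([210,100])-.4
print('btn R L',px2w(s,np.array([(292,350),(351,390)])/7+o,.066).round(4))
print('top FL FR BR BL',px2w(s,np.array([(362,408),(248,330),(193,375),(303,450)])/7+o,.084).round(4))
"
```

```text
btn R L [[ 0.4826 -0.242   0.066 ]
 [ 0.4774 -0.2071  0.066 ]]
top FL FR BR BL [[ 0.487  -0.183   0.084 ]
 [ 0.4968 -0.2497  0.084 ]
 [ 0.5287 -0.2455  0.084 ]
 [ 0.5187 -0.1819  0.084 ]]
```

Emit:
{"name": "servo_tool", "arguments": {
  "deltas": [
    {"slide": [-0.3,-1,0],"spin": 0},
    {"slide": [0,-1,0],"spin": 0},
    {"slide": [0,-1,0],"spin": 0},
    {"slide": [0,-1,0],"spin": 0},
    {"slide": [0,-1,0],"spin": 0},
    {"slide": [0,-1,0],"spin": 0},
    {"slide": [0,-1,0],"spin": 0},
    {"slide": [0,-1,0],"spin": 0},
    {"slide": [0,0,0],"spin": 0}
  ],
  "gripper": 255
}}

```text
time_s: 76.1
tcp_pos: [0.3714, 0.0518, 0.1498]
ee_rot: [[0.986, 0.151, 0.065], [0.151, -0.988, -0.001], [0.064, 0.011, -0.998]]
wrist_force: [-0.1, -0.7, 0.4]
gripper_width: 0.265
```

```bash
python3 -c "
from h import *
s=sense();print(s['tcp_pos'],s['ee_rot'].round(3))
s=cap('side');crop(s,210,100,310,175,7,'c19');s=cap('top');crop(s,330,120,460,205,6,'c20')"
```

```text
[0.37141753 0.05176546 0.14979761] [[ 0.986  0.151  0.065]
 [ 0.151 -0.988 -0.001]
 [ 0.064  0.011 -0.998]]
```

View pics/c20.png

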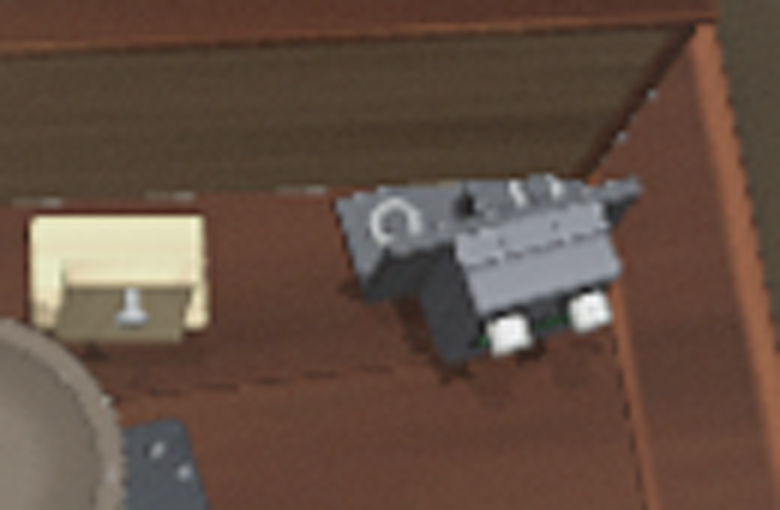

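```bash
python3 -c "
from h import *
t=cap('top');o=np.array([330,120])-.4
b=px2w(t,np.array([(510,333),(590,312)])/6+o,.066);print('btn L R',b.round(4))
c=px2w(t,np.array([(457,237),(603,205),(474,312),(620,272)])/6+o,.084);print('BL BR FL FR',c.round(4))
for p,q in((c[0],c[1]),(c[2],c[3]),(b[0],b[1])):
  d=p-q;print(np.degrees(np.arctan2(-d[0],d[1])),np.linalg.norm(d))
m=np.array([.5272,-.2148]);x=np.array([.988,.153]);y=np.array([-.153,.988])
for n,p in(('top ctr',c.mean(0)[:2]),('btn mid',b.mean(0)[:2]),('side btn',np.array([.4800,-.2246])),('side ctr',np.array([.5078,-.2150]))): print(n,p,(p-m)@x,(p-m)@y)
"
```

```text
btn L R [[ 0.482  -0.2052  0.066 ]
 [ 0.4871 -0.2403  0.066 ]]
BL BR FL FR [[ 0.5211 -0.1856  0.084 ]
 [ 0.5278 -0.2486  0.084 ]
 [ 0.488  -0.1874  0.084 ]
 [ 0.498  -0.2506  0.084 ]]
6.03933646000581 0.06333995256564481
8.964878249089498 0.06398564052497387
8.31008519629204 0.035393485620768196
top ctr [ 0.50873625 -0.21802634] -0.018735815207933895 -0.0003626707610019046
btn mid [ 0.48455591 -0.2227405 ] -0.043347254692517455 -0.0013206658947949213
side btn [ 0.48   -0.2246] -0.048133000000000016 -0.0024608000000000004
side ctr [ 0.5078 -0.215 ] -0.019197799999999977 0.0027705999999999903
```

Emit:
{"name": "servo_tool", "arguments": {
  "deltas": [
    {"slide": [0,0,-1],"spin": 0},
    {"slide": [0,0,-1],"spin": 0},
    {"slide": [0,0,0],"spin": 0},
    {"slide": [0,0,0],"spin": 0},
    {"slide": [0,0,0.4],"spin": 0},
    {"slide": [0,0,0.4],"spin": 0},
    {"slide": [0,0,0.4],"spin": 0},
    {"slide": [0,0,0.4],"spin": 0},
    {"slide": [0,0,0],"spin": 0}
  ]
}}

```text
time_s: 77.15
tcp_pos: [0.3687, 0.0421, 0.1553]
ee_rot: [[0.99, 0.133, 0.054], [0.134, -0.991, -0.008], [0.053, 0.015, -0.998]]
wrist_force: [-0.7, -0.0, 0.3]
gripper_width: 0.005
```

Emit:
{"name": "servo_tool", "arguments": {
  "deltas": [
    {"slide": [0,0,-1],"spin": 0},
    {"slide": [0,0,-1],"spin": 0},
    {"slide": [0,0,0],"spin": 0},
    {"slide": [0,0,0],"spin": 0},
    {"slide": [0,0,0.4],"spin": 0},
    {"slide": [0,0,0.4],"spin": 0},
    {"slide": [0,0,0.4],"spin": 0},
    {"slide": [0,0,0.4],"spin": 0},
    {"slide": [0,0,0],"spin": 0}
  ]
}}

```text
time_s: 78.05
tcp_pos: [0.3635, 0.0374, 0.1575]
ee_rot: [[0.991, 0.128, 0.039], [0.129, -0.992, -0.016], [0.037, 0.021, -0.999]]
wrist_force: [-0.6, -0.8, 0.7]
gripper_width: 0.002
```

```bash
python3 -c "
from h import *
go(.4376,-.209,.13,8.7);print(sense()['ee_rot'].round(3),sense()['gripper_width'])"
```

```text
t 78.05 tcp [0.3635 0.0374 0.1575] yaw 7.4 units [ 1.63 10.13  1.38] spin -0.16
[[ 0.991  0.128  0.039]
 [ 0.129 -0.992 -0.016]
 [ 0.037  0.021 -0.999]] 0.002433309437965761
```

Emit:
{"name": "servo_tool", "arguments": {
  "deltas": [
    {"slide": [0.1,1,0],"spin": -0.1},
    {"slide": [0.1,1,0],"spin": 0},
    {"slide": [0.1,1,0],"spin": 0},
    {"slide": [0.1,1,0],"spin": 0},
    {"slide": [0.1,1,0],"spin": 0},
    {"slide": [0.1,1,0],"spin": 0},
    {"slide": [0.1,1,0],"spin": 0},
    {"slide": [0.2,1,0],"spin": 0},
    {"slide": [0.2,1,0.2],"spin": 0},
    {"slide": [0.2,0.5,0.2],"spin": 0}
  ]
}}

```text
time_s: 79.05
tcp_pos: [0.4293, -0.2022, 0.1485]
ee_rot: [[0.989, 0.148, 0.029], [0.148, -0.989, -0.019], [0.026, 0.023, -0.999]]
wrist_force: [-0.1, 1.0, 0.0]
gripper_width: 0.007
```

```bash
python3 -c "
from h import *
go(.4376,-.209,.054,8.7);print(sense()['ee_rot'].round(3),sense()['gripper_width'])"
```

```text
t 79.05 tcp [ 0.4293 -0.2022  0.1485] yaw 8.54 units [0.19 0.23 3.79] spin -0.02
[[ 0.989  0.148  0.029]
 [ 0.148 -0.989 -0.019]
 [ 0.026  0.023 -0.999]] 0.006850254133164674
```

Emit:
{"name": "servo_tool", "arguments": {
  "deltas": [
    {"slide": [0,0.2,0.5],"spin": 0},
    {"slide": [0,0,0.7],"spin": 0},
    {"slide": [0,0,0.7],"spin": 0},
    {"slide": [0,0,0.7],"spin": 0},
    {"slide": [0,0,0.7],"spin": 0},
    {"slide": [0,0,0.4],"spin": 0},
    {"slide": [0,0,0],"spin": 0}
  ]
}}

```text
time_s: 79.75
tcp_pos: [0.4322, -0.21, 0.0488]
ee_rot: [[0.989, 0.145, 0.023], [0.145, -0.989, -0.018], [0.02, 0.021, -1.0]]
wrist_force: [-0.7, -1.1, 0.1]
gripper_width: 0.005
```

```bash
python3 -c "
from h import *
go(.4376,-.209,.054,8.7);print(sense()['ee_rot'].round(3),sense()['wrist_force'])
s=cap('side');crop(s,210,100,310,175,7,'c21');s=cap('top');crop(s,330,120,460,205,6,'c22')"
```

```text
t 79.75 tcp [ 0.4322 -0.21    0.0488] yaw 8.36 units [ 0.22 -0.   -0.2 ] spin -0.04
[[ 0.989  0.145  0.023]
 [ 0.145 -0.989 -0.018]
 [ 0.02   0.021 -1.   ]] [-0.69848872 -1.05314221  0.13006571]
```

View pics/c21.png

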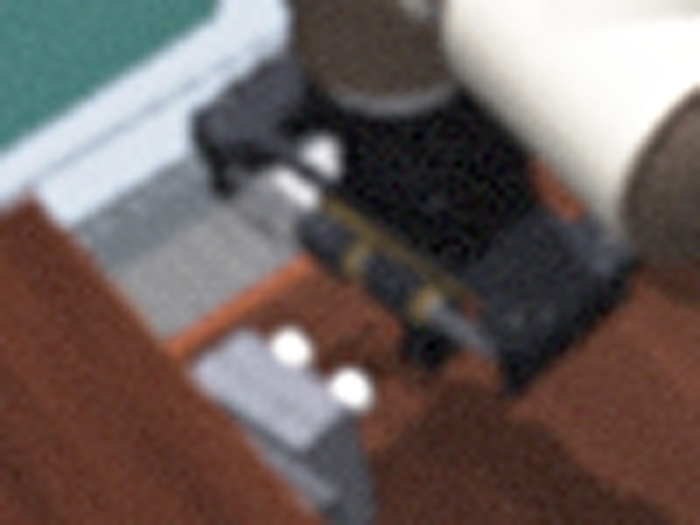

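View pics/c22.png

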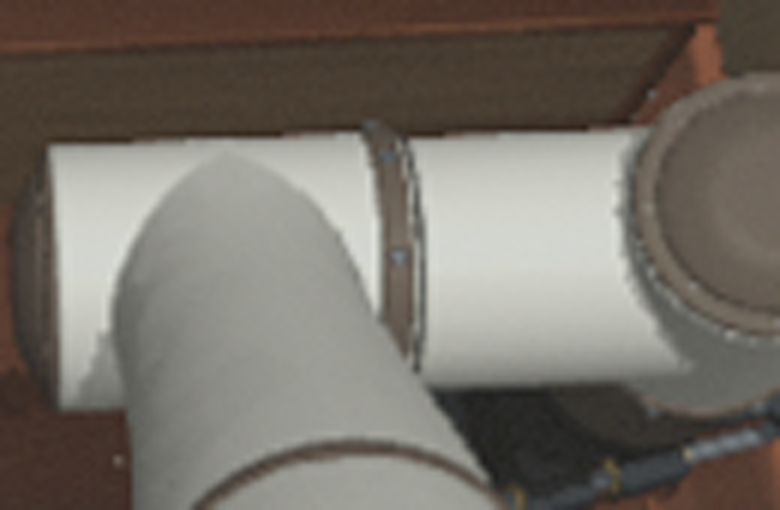

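Emit:
{"name": "servo_tool", "arguments": {
  "deltas": [
    {"slide": [0.3,0,-0.16],"spin": 0},
    {"slide": [0.4,0,0],"spin": 0},
    {"slide": [0.3,0,0],"spin": 0},
    {"slide": [0,0,0],"spin": 0}
  ]
}}

```text
time_s: 80.25
tcp_pos: [0.4631, -0.2063, 0.0586]
ee_rot: [[0.989, 0.146, 0.034], [0.147, -0.989, -0.02], [0.031, 0.025, -0.999]]
wrist_force: [-0.6, -0.7, -0.1]
gripper_width: 0.007
```

```bash
python3 -c "
from h import *
go(.4671,-.2055,.054,8.5);print(sense()['ee_rot'].round(3),sense()['wrist_force'])
s=cap('side');crop(s,230,120,300,172,9,'c23')"
```

```text
t 80.25 tcp [ 0.4631 -0.2063  0.0586] yaw 8.45 units [ 0.16 -0.01  0.19] spin -0.01
[[ 0.989  0.146  0.034]
 [ 0.147 -0.989 -0.02 ]
 [ 0.031  0.025 -0.999]] [-0.62999473 -0.66926457 -0.14627899]
```

View pics/c23.png

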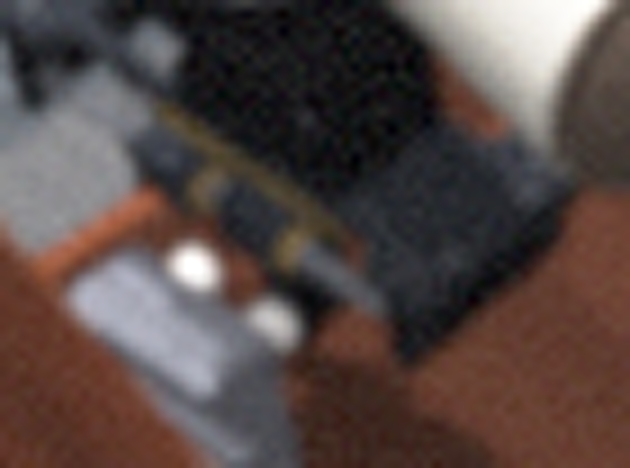

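Emit:
{"name": "servo_tool", "arguments": {
  "deltas": [
    {"slide": [0,0,0.15],"spin": 0},
    {"slide": [0.08,0,0],"spin": 0},
    {"slide": [0.08,0,0],"spin": 0}
  ]
}}

```text
time_s: 80.6
tcp_pos: [0.4651, -0.2056, 0.0542]
ee_rot: [[0.989, 0.145, 0.031], [0.146, -0.989, -0.019], [0.027, 0.023, -0.999]]
wrist_force: [-1.6, -0.2, 1.0]
gripper_width: 0.005
```

Emit:
{"name": "servo_tool", "arguments": {
  "deltas": [
    {"slide": [0.08,0,0],"spin": 0},
    {"slide": [0.08,0,0],"spin": 0}
  ]
}}

```text
time_s: 80.8
tcp_pos: [0.4672, -0.205, 0.0537]
ee_rot: [[0.989, 0.145, 0.026], [0.145, -0.989, -0.019], [0.023, 0.022, -0.999]]
wrist_force: [-3.0, -0.7, 2.4]
gripper_width: 0.004
```

Emit:
{"name": "servo_tool", "arguments": {
  "deltas": [
    {"slide": [0.14,0,0],"spin": 0},
    {"slide": [0.14,0,0],"spin": 0}
  ]
}}

```text
time_s: 81.0
tcp_pos: [0.4715, -0.2042, 0.0535]
ee_rot: [[0.989, 0.144, 0.02], [0.144, -0.989, -0.019], [0.017, 0.021, -1.0]]
wrist_force: [-9.9, -2.9, 6.7]
gripper_width: 0.007
```

Emit:
{"name": "servo_tool", "arguments": {
  "deltas": [
    {"slide": [0.16,0,0],"spin": 0},
    {"slide": [0.16,0,0],"spin": 0}
  ]
}}

```text
time_s: 81.2
tcp_pos: [0.4712, -0.2038, 0.0524]
ee_rot: [[0.99, 0.142, 0.0], [0.142, -0.99, -0.018], [-0.002, 0.018, -1.0]]
wrist_force: [-9.7, -3.9, 6.1]
gripper_width: 0.006
```

Emit:
{"name": "servo_tool", "arguments": {
  "deltas": [
    {"slide": [0.2,0,-0.05],"spin": 0},
    {"slide": [0.2,0,-0.05],"spin": 0}
  ]
}}

```text
time_s: 81.4
tcp_pos: [0.4708, -0.2034, 0.0526]
ee_rot: [[0.99, 0.139, -0.023], [0.138, -0.99, -0.017], [-0.025, 0.014, -1.0]]
wrist_force: [-8.8, -5.3, 2.6]
gripper_width: 0.002
```

```bash
python3 -c "
from h import *
s=cap('side');crop(s,230,120,300,172,9,'c24');print(sense()['wrist_force'],sense()['tcp_pos'])"
```

```text
[-10.13617706  -4.34742815   4.61095922] [ 0.47084036 -0.20345131  0.05261035]
```

View pics/c24.png

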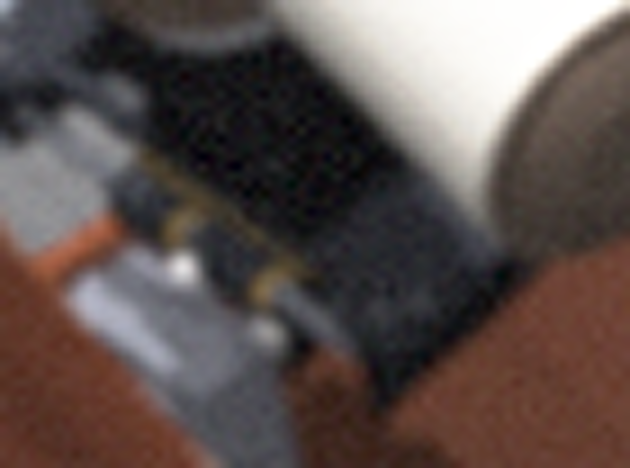

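Emit:
{"name": "servo_tool", "arguments": {
  "deltas": [
    {"slide": [-0.2,0,0],"spin": 0},
    {"slide": [-0.4,0,0],"spin": 0},
    {"slide": [-0.8,0,0],"spin": 0},
    {"slide": [-0.8,0,-0.4],"spin": 0},
    {"slide": [-0.3,0,-0.8],"spin": 0},
    {"slide": [0,0,-1],"spin": 0},
    {"slide": [0,-0.5,-1],"spin": 0},
    {"slide": [0,-1,-0.5],"spin": 0},
    {"slide": [0,-1,0],"spin": 0},
    {"slide": [0,-1,0],"spin": 0}
  ]
}}

```text
time_s: 82.45
tcp_pos: [0.4055, -0.1227, 0.1511]
ee_rot: [[0.991, 0.135, 0.006], [0.136, -0.991, -0.016], [0.003, 0.017, -1.0]]
wrist_force: [0.1, -0.7, -0.7]
gripper_width: 0.008
```

Emit:
{"name": "servo_tool", "arguments": {
  "deltas": [
    {"slide": [0,-1,0],"spin": 0},
    {"slide": [0,-1,0],"spin": 0},
    {"slide": [0,-1,0],"spin": 0},
    {"slide": [0,-1,0],"spin": 0},
    {"slide": [0,-1,0],"spin": 0},
    {"slide": [0,-1,0],"spin": 0},
    {"slide": [0,0,0],"spin": 0}
  ]
}}

```text
time_s: 83.15
tcp_pos: [0.3917, 0.0382, 0.1535]
ee_rot: [[0.989, 0.142, 0.036], [0.142, -0.99, -0.004], [0.035, 0.009, -0.999]]
wrist_force: [0.2, 1.1, -0.0]
gripper_width: 0.002
```

```bash
python3 -c "
from h import *
print(sense()['tcp_pos'],sense()['ee_rot'].round(3))
s=cap('side');crop(s,210,110,450,330,2.5,'c25');s=cap('top');crop(s,380,140,445,195,10,'c26')"
```

```text
[0.39165502 0.03816513 0.15349466] [[ 0.989  0.142  0.036]
 [ 0.142 -0.99  -0.004]
 [ 0.035  0.009 -0.999]]
```

View pics/c25.png

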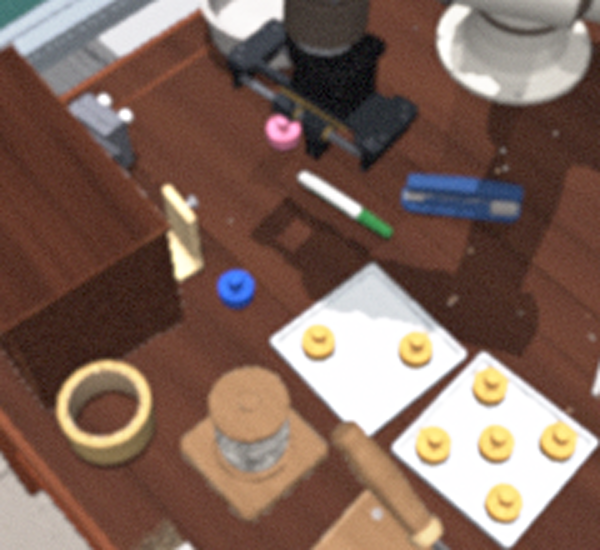

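View pics/c26.png

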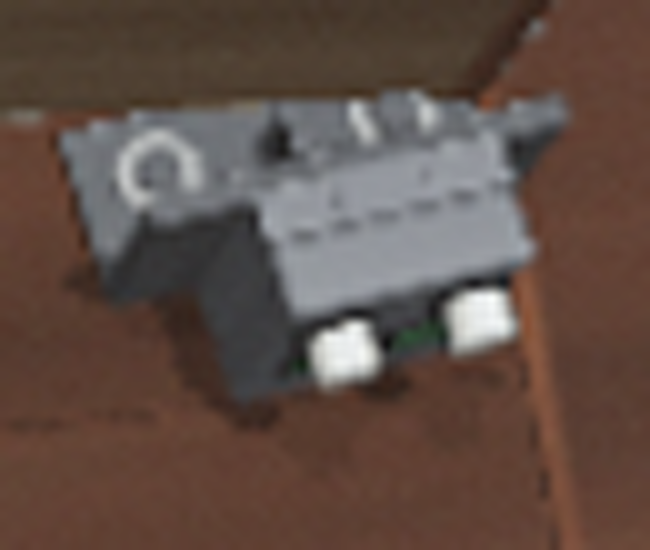

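```bash
python3 -c "
from h import *
t=cap('top');o=np.array([380,140])-.45
b=px2w(t,np.array([(345,352),(481,320)])/10+o,.066);print('btn L R',b.round(4))
c=px2w(t,np.array([(262,203),(500,135),(294,320),(535,250)])/10+o,.084);print('BL BR FL FR',c.round(4))
for p,q in((c[0],c[1]),(c[2],c[3]),(b[0],b[1])):
  d=p-q;print(np.degrees(np.arctan2(-d[0],d[1])),np.linalg.norm(d))
m=np.array([.5272,-.2148]);x=np.array([.988,.153]);y=np.array([-.153,.988])
for n,p in(('top ctr',c.mean(0)[:2]),('btn mid',b.mean(0)[:2])): print(n,p,(p-m)@x,(p-m)@y)
sb=px2w(t,np.array([(115,305)])/10+o,0);print('stop L bottom',sb,'timer FL bottom',px2w(t,np.array([(238,397)])/10+o,0))
weights()"
```

```text
btn L R [[ 0.4831 -0.204   0.066 ]
 [ 0.4873 -0.2396  0.066 ]]
BL BR FL FR [[ 0.5192 -0.1852  0.084 ]
 [ 0.5298 -0.2475  0.084 ]
 [ 0.4881 -0.1882  0.084 ]
 [ 0.499  -0.251   0.084 ]]
9.687609809379712 0.06320350559899697
9.84821388090913 0.06372006952623308
6.828849671977185 0.03581435603245348
top ctr [ 0.50900339 -0.21801289] -0.018469822352049678 -0.0003902561213917411
btn mid [ 0.48519888 -0.22178215] -0.04256537838788058 -0.0004721923510106229
stop L bottom [[ 0.52041953 -0.16158974  0.        ]] timer FL bottom [[ 0.49128865 -0.19019943  0.        ]]
{'top': [[0.4826, 0.4155], [0.3917, 0.4093], [0.4404, 0.3671], [0.4899, 0.3238], [0.4006, 0.3208], [0.597, 0.2346], [0.4989, 0.1564]], 'side': [[0.4849, 0.4162], [0.3937, 0.4103], [0.4428, 0.3684], [0.4919, 0.325], [0.3997, 0.3194], [0.4265, 0.2345], [0.4985, 0.1562]]}
```

The timer stands square against the stop and is centred, the five weights are in the left tray, and the old batch hasn't moved. Handing in.

```bash
python3 -c "
from station import r
print(r.finish_job())"
```

```text
the job is handed in; nothing more can be done
None
```

I stood all five brass weights in the empty left tray, then put the timer against the stop and pressed its left button. The job was handed in at about 83 s of the 210 s; no verdict came back.

- **Weights:** both cameras put the five weights within a few millimetres of their planned spots in the left tray. The two weights of the running batch were where they started. I didn't see any weight get knocked aside.
- **Timer position:** I lifted it off the screw, pulled it clear of the post and set it at the stop. Pictures taken after the press show it upright. It is about 0.5 mm off the stop's middle. Its back is 0–1.5 mm from the stop, as close as I can measure, so exact contact was not shown.
- **Squareness:** the timer's top edges read 9.7–9.8° and the stop about 9°. The line through the two buttons read 6.8°, so those disagree by about 3°; I trusted the longer edges.
- **Button press:** no camera showed the button itself fully in. I judged it from about 6–7 mm of finger travel, ending in a steady 10 N against the 5 N it needs, and then let go. The fingers stayed clear of the right button.
- **Arm tilt:** the tool slowly tilted by up to about 5° while moving. I worked it back before gripping the timer.

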